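# Set out a product's sample stack at the test stations

## Robot

A 6-joint arm with a two-finger parallel gripper is mounted at the origin on the work surface. World frame = base frame: x ahead of the robot, y to its left, z up, the work surface at z = 0. Lengths are in m, angles in rad, forces in N, time in s.
With the tool pointing down it reaches from about 0.25 to 0.725 m from the base axis. Payload 4 kg.
Tool frame: the origin (TCP) lies midway between the tips of the shut fingers; the grasp point (between the pads) lies 19 mm behind it; z points along the fingers, y is the direction in which the jaws open and shut (so a half turn about z gives the same grasp; the last joint's range is limited). The gripper opens to 85 mm and grips with 20 to 120 N. Pads are 22 mm wide; open, the fingers measure 114 mm over their backs; the gripper's body (76 mm by 85 mm) begins 54 mm behind the grasp point. The pads swing forward as they close: fully open they stand 13 mm farther back than shut.
Start: joints at [-1.219, 0.241, 0.005, 1.335, 0, 1.571], TCP at [0.172, -0.469, 0.231] pointing down, gripper open.
Joint ranges: [-2.72, 2.72], [-1.05, 1.87], [-1.09, 1.28], [-1.99, 2.15], [-1.42, 1.44], [-3.14, 3.14]. Speed limits (rad/s): [2.79, 2.79, 3.14, 3.14, 3.14, 3.14].

## Interface

Orientations are given as a unit quaternion [x, y, z, w].
In Python, from workcell import get_obs, camera, camera_model, job_done, masks_of gives the robot as it stands.
- The arm moves only by the tool jog_arm, never from a script. Its argument "deltas" is a list that holds one entry, the list of rows, each a list of 7 numbers: the shift along the tool's x, y, z in mm, then the turn, a rotation vector about the tool's x, y, z in degrees, then the finger opening in mm, from 0 to 85.4. A call has 1 to 5 rows; each row shifts and turns the pose as measured when the row begins, along the tool's axes as they then stand; what a row does not reach is not made up. A row lasts 1/10 s, in which the tool goes at most 50 mm and 8.59 degrees, less where a joint would pass 70% of its speed; a pose out of reach is approached as far as the arm can. A call with a gripper value outside its range is refused whole. The fingers move at their own pace and stop on an object; the grip force is fixed at half the most. Time passes only in rows, so rows that do not move let the fingers close. It gives the time, the measured TCP pose, the force and the opening at its end, in the units of the state.
- get_obs(): the state, without advancing time (a new reading comes with each control period).
- camera(name): name is "side" or "top"; returns the picture (384x512x3 uint8, red, green, blue); there is no depth.
- camera_model(name): a dict with "fovy" (degrees; the focal length in pixels is half the picture's height over the tangent of half this angle, whatever the lens; pixels are square), "cx", "cy" (the principal point, pixels), "k1" (the pictures are not rectified: a ray, as slopes to the right and down, at radius r is drawn at 1 + k1 r^2 times it, then the intrinsics apply), "pose" (4x4, takes a point from camera to world coordinates). Camera axes: x right, y down, z forward; pixel columns grow to the right and rows downward; lengths in m; the calibration is good to about 2 mm. A picture is of the moment at which its call begins. camera_model takes no time and is no camera call.
- job_done(): hands the job in, once; it reports no verdict.
Trained networks look in the newest picture that a camera, given by its name, has taken for a name from the list of things; names that differ only in an ending like _2 or _b are one class to them, and where a whole thing is asked for, a point or a joint stands for the part that bears it (a point fixed in the world has none). Each returns a list of dicts, best first, with "conf" (0 to 1); they miss things now and then, are a little off and sometimes report something else, mostly with a low value. They report only what shows in the picture. A call takes as long as a camera call. They do not tell look-alikes from the thing itself.
- masks_of(target, camera): "pixels" (384x512 bool, what is visible of it) and "at" ([column, row] in pixels, amid what is visible of it).
The state is a dict: "clock": time; "joint_pos": joint angles; "joint_vel": joint speeds; "tau": joint torques, N m; "eef_pos": TCP position; "tool_rot": TCP orientation; "ft_force": force on the tool from outside, world axes, zero at the start; "ft_torque": the same for the moment, N m; "grip_width": finger opening in m.
Only numpy, scipy, OpenCV 4.12 (cv2) and the standard library are available. Lean on these libraries where they do the work, as an engineer would, in place of code of your own. Each camera call takes 0.05 s, during which the arm holds its last target. There are 200 camera calls.

## Task

One product's four sample vessels have arrived stacked on the bench. Take the stack apart and set each vessel at its own station, gently and lid up: the small jar in the middle of the magnetic stirrer's round plate, the aluminium tin in the middle of the balance pan, the round contact plate flat on the sloping stage of the colony counter, resting against the middle of its ledge, and the rectangular reserve-sample box squarely in the free front bay of the steel tray. Leave the two bottles in the tray's rear bay standing where they are.

Things in the scene. Friction and masses are not known exactly. Their poses are not given: they have to be found in the camera images.
- jar: small glass jar with white screw cap, a cylinder 40 mm in diameter and 40 mm high, 110 g, on top of the stack at the start. Origin: centre of its underside; z up through the cap.
- tin: plain aluminium moisture tin with slip lid, a cylinder 52 mm in diameter and 22 mm high, 90 g, second from the top of the stack. Origin: centre of its underside; z up through the lid.
- plate: clear round contact plate (small culture dish) with lid, tan agar and a dark square grid inside, a cylinder 64 mm in diameter and 16 mm thick, 50 g, third from the top of the stack. Origin: centre of its underside; z up through the lid.
- box: white rectangular reserve-sample box with a flat grey lid, 64 mm (its x) by 96 mm (its y) by 34 mm high, 220 g, at the bottom of the stack, standing on the bench. Origin: centre of its underside; z up through the lid. The vessels merely lie on one another, each within 3 mm of the centre of the one below.
- stir_plate: the round flat aluminium top plate, 104 mm in diameter, of a low white magnetic stirrer (130 by 170 mm, a black knob on its front), fixed. Origin: centre of the plate's upper face, 50 mm above the bench; z up.
- pan: the flat steel weighing pan, 120 mm (x) by 140 mm (y), of the white electronic balance (with a dark display strip along its front), fixed. Origin: centre of the pan's upper face, 56 mm above the bench; z up.
- stage: colony counter's stage, fixed: flat panel with round white window on a white desk-shaped instrument (200 by 180 mm), sloping 20 deg down to its black-keyed front; steel ledge across it, 90 mm long, 9 high. Origin: on the panel at the foot of the ledge's uphill face, mid-length; x up the slope, y along the ledge, z out of the panel. Panel free 92 mm uphill. The plate does not slide by itself.
- tray: low steel tray, fixed, 166 mm (x) by 150 (y); floor 4 mm thick, walls and cross rib 4 mm thick, tops 12 mm above the bench. Origin: on the bench under the centre of the free front bay (inside 96 mm in x, 142 in y); x points to the rear bay (two bottles), z up. The box goes at the origin, on the floor (z = 4 mm), long side along y, either way round.
- bottle_a: small grey bottle with white cap, 36 mm in diameter and 58 mm high, standing in the tray's rear bay, about 90 mm in x and -35 mm in y from the tray's origin. To be left alone. Origin: centre of its underside.
- bottle_b: the other such bottle, about 90 mm in x and +35 mm in y from the tray's origin. To be left alone. Origin: centre of its underside.
Not all that is in view belongs to the job. Leave any green look-alike of the tin alone. What is shaped like the plate but yellow is not meant.

How it is judged:
At the end, for the whole second after the job is handed in: Jar upright within 12 mm of the stirrer plate's centre, tin within 15 mm of the pan's; contact plate flat on the stage, at most 6 mm short of the ledge, within 15 mm of its middle; box flat in the front bay within 15 mm of centre each way and 0.2 rad of square; all at rest (horizontal distance between jar and stir_plate below 0.012 m and z of jar in the frame of stir_plate between -0.004 and 0.004 m and angle between each of jar, tin, box's own z axis and vertical below 0.07 rad and horizontal distance between tin and pan below 0.015 m and z of tin in the frame of pan between -0.004 and 0.004 m and x of plate in the frame of stage between 0.029 and 0.038 m and y of plate in the frame of stage between -0.015 and 0.015 m and z of plate in the frame of stage between -0.004 and 0.004 m and angle between the z axis of plate and the z axis of stage, either way round below 0.07 rad and angle between plate's own z axis and vertical below 0.6 rad and x of box in the frame of tray between -0.015 and 0.015 m and y of box in the frame of tray between -0.015 and 0.015 m and z of box in the frame of tray below 0.008 m and angle between the x axis of box and the x axis of tray, either way round below 0.2 rad and linear speed of each of jar, tin, plate, box below 0.01 m/s); the robot touches nothing.
It fails at once if a vessel is tipped by more than 0.8 rad (angle between any of jar, tin, plate, box's own z axis and vertical above 0.8 rad).
It fails at once if a vessel is let fall more than about 20 mm (free of the fingers at over 0.6 m/s) ((linear speed of jar above 0.6 m/s and contact force between jar and the fingers below 0.1 N) or (linear speed of tin above 0.6 m/s and contact force between tin and the fingers below 0.1 N) or (linear speed of plate above 0.6 m/s and contact force between plate and the fingers below 0.1 N) or (linear speed of box above 0.6 m/s and contact force between box and the fingers below 0.1 N)).
It fails at once if a bottle in the tray is shifted by more than 20 mm or tipped (distance of any of bottle_a, bottle_b from where it was at the start of the episode above 0.02 m or angle between any of bottle_a, bottle_b's own z axis and vertical above 0.3 rad).
It also fails if it takes over 128 s, if anything falls off the work surface, if the arm or the gripper's body presses on something with over 40 N, if the wrist force passes 120 N, or if a joint passes its speed limit or range.

## Working session

There is one attempt and no reset: what is moved stays moved. The work goes in short steps, Python scripts to look and compute and a tool call to move; the robot and the scene stay as the last step left them, time stands still between calls to the robot, and variables do not carry over. Pictures are saved under pics/ and viewed, about 12 in all and at most 16, crops included, and the job is handed in when it is done.

Besides the shell and the picture viewer there is one more tool, called after ">>>" as name(argument=value, ...), one argument or row to a line, values as JSON. jog_arm: Moves the arm, as the interface text tells. Its arguments: {"type":"object","properties":{"deltas":{"type":"array"}},"required":["deltas"]}

```bash
ls; mkdir -p pics
cat > h.py <<'E'
import numpy as np,cv2
from workcell import *
def K(n):
    m=camera_model(n); f=192/np.tan(np.radians(m['fovy'])/2); return m,f
def ray(n,uv):
    m,f=K(n); d=np.array([(uv[0]-m['cx'])/f,(uv[1]-m['cy'])/f]); s=d.copy()
    for _ in range(20): s=d/(1+m['k1']*(s@s))
    P=np.array(m['pose']); return P[:3,3],P[:3,:3]@np.array([s[0],s[1],1])
def atz(n,uv,z):
    o,d=ray(n,uv); return o+d*(z-o[2])/d[2]
def proj(n,p):
    m,f=K(n); P=np.array(m['pose']); c=P[:3,:3].T@(np.array(p)-P[:3,3]); s=c[:2]/c[2]; s=s*(1+m['k1']*(s@s))
    return s*f+[m['cx'],m['cy']]
def snap(n,name):
    im=camera(n); cv2.imwrite('pics/'+name+'.png',im[:,:,::-1]); return im
E
python3 - <<'E'
from h import *
o=get_obs();print(o['clock'],o['eef_pos'],o['tool_rot'],o['ft_force'])
ims=[]
for n in('top','side'):
    ims.append(camera(n)); cv2.imwrite(f'pics/{n}0.png',ims[-1][:,:,::-1])
    m=camera_model(n);print(n,m['fovy'],m['cx'],m['cy'],m['k1'],np.round(m['pose'],3).tolist())
    for t in['jar','tin','plate','box','stir_plate','pan','stage','tray','bottle_a']:
        for r in masks_of(t,n)[:3]:
            p=r['pixels'];ys,xs=np.nonzero(p)
            print(n,t,round(r['conf'],2),np.round(r['at']),p.sum(),[xs.min(),xs.max(),ys.min(),ys.max()] if len(xs) else 0)
E
```

```text
pics
0.0 [ 0.17205766 -0.46878187  0.23040222] [ 9.84574134e-01  1.74964702e-01 -1.74452730e-04 -1.04776631e-03] [ 0.28439055  0.804931   -0.22237185]
top 55.28061440958282 258.75128382046756 193.59874908371725 -0.09004167298855077 [[-0.014, -0.984, 0.175, 0.357], [-1.0, 0.017, 0.014, 0.014], [-0.017, -0.175, -0.984, 1.093], [0.0, 0.0, 0.0, 1.0]]
top jar 0.58 [236. 234.] 158 [np.int64(227), np.int64(240), np.int64(225), np.int64(238)]
top jar 0.45 [394. 207.] 2403 [np.int64(368), np.int64(424), np.int64(175), np.int64(232)]
top tin 0.62 [245. 237.] 90 [np.int64(230), np.int64(245), np.int64(226), np.int64(241)]
top tin 0.58 [283. 232.] 246 [np.int64(274), np.int64(291), np.int64(224), np.int64(241)]
top plate 0.73 [343. 264.] 365 [np.int64(334), np.int64(355), np.int64(255), np.int64(276)]
top plate 0.66 [150. 274.] 357 [np.int64(139), np.int64(158), np.int64(265), np.int64(286)]
top box 0.64 [242. 239.] 313 [np.int64(218), np.int64(253), np.int64(221), np.int64(248)]
top stir_plate 0.74 [228. 165.] 981 [np.int64(210), np.int64(244), np.int64(145), np.int64(180)]
top pan 0.64 [137. 2
[... 968 characters left out ...]
int64(196), np.int64(146), np.int64(160)]
side box 0.62 [221. 205.] 329 [np.int64(209), np.int64(233), np.int64(184), np.int64(209)]
side stir_plate 0.96 [294. 175.] 642 [np.int64(275), np.int64(309), np.int64(169), np.int64(190)]
side pan 0.56 [246. 132.] 800 [np.int64(227), np.int64(264), np.int64(123), np.int64(146)]
side stage 0.67 [310. 231.] 1778 [np.int64(285), np.int64(337), np.int64(206), np.int64(253)]
side tray 0.84 [258. 343.] 4492 [np.int64(227), np.int64(316), np.int64(308), np.int64(381)]
side bottle_a 0.87 [299. 347.] 430 [np.int64(292), np.int64(309), np.int64(332), np.int64(360)]
side bottle_a 0.62 [294. 316.] 405 [np.int64(285), np.int64(301), np.int64(302), np.int64(329)]
```

```bash
python3 -c "
import cv2
for n in('top','side'): cv2.imwrite(f'pics/{n}0b.png',cv2.resize(cv2.imread(f'pics/{n}0.png'),(800,600)))"
```

```text
(no output)
```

View pics/top0b.png

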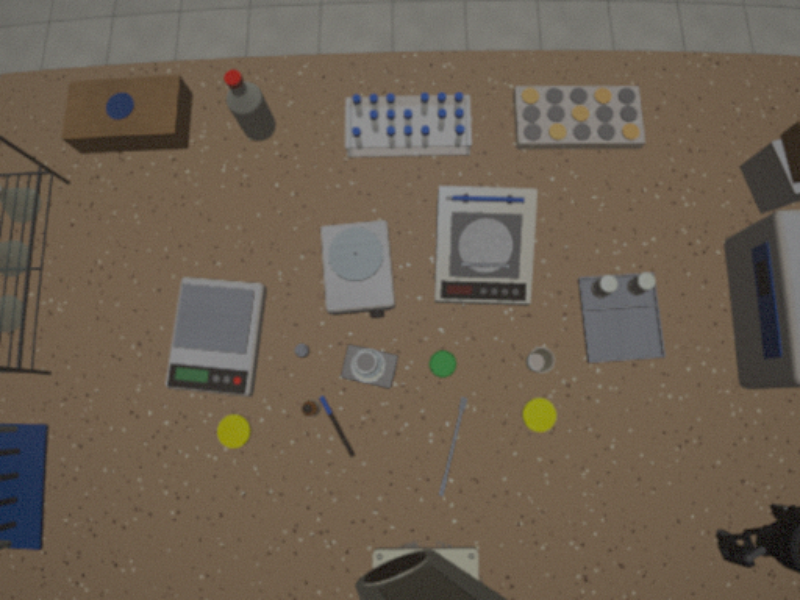

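View pics/side0b.png

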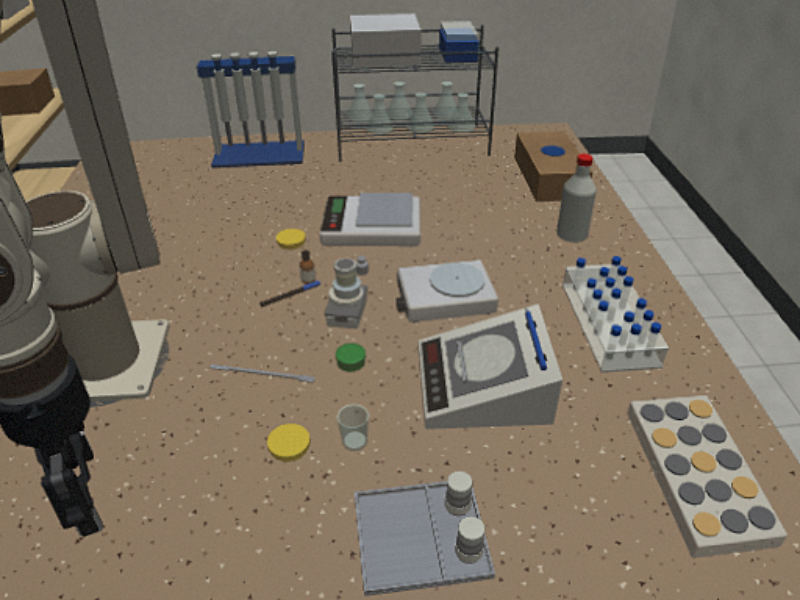

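```bash
cat > tiles.py <<'E'
import cv2,numpy as np
def tiles(out,specs,s=5):
    T=[]
    for f,u,v in specs:
        im=cv2.imread(f)[v:v+60,u:u+80]; im=cv2.resize(im,None,fx=s,fy=s,interpolation=cv2.INTER_CUBIC)
        for k in range(0,80,10): cv2.line(im,(k*s,0),(k*s,6),(0,0,255),1); cv2.putText(im,str(u+k),(k*s,16),0,.35,(0,0,255),1)
        for k in range(0,60,10): cv2.line(im,(0,k*s),(6,k*s),(0,0,255),1); cv2.putText(im,str(v+k),(7,k*s+4),0,.35,(0,0,255),1)
        T.append(im)
    cv2.imwrite(out,np.vstack([np.hstack(T[:2]),np.hstack(T[2:])]))
E
python3 - <<'E'
from tiles import *
t='pics/top0.png';s='pics/side0.png'
tiles('pics/t1.png',[(t,100,173),(t,190,137),(t,270,140),(t,360,173)])
tiles('pics/t2.png',[(t,200,205),(s,180,155),(s,255,200),(s,265,155)])
E
```

```text
(no output)
```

View pics/t1.png

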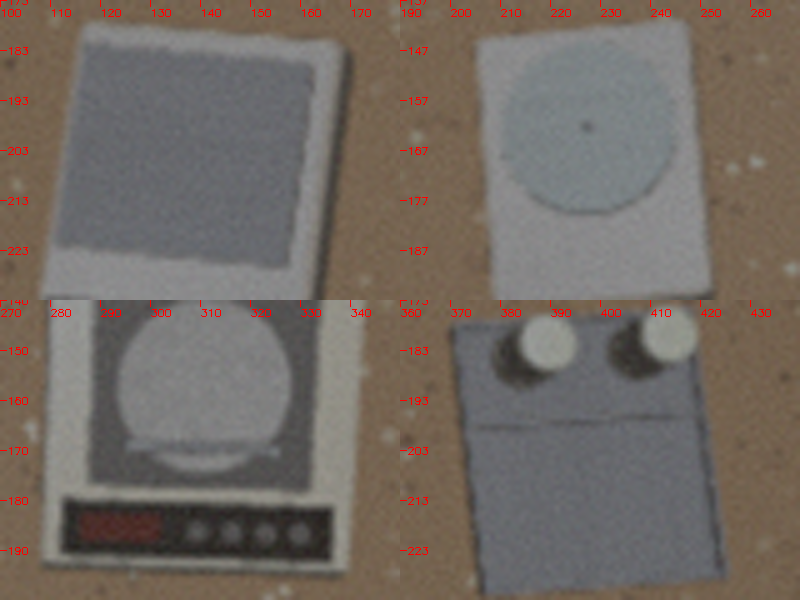

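View pics/t2.png

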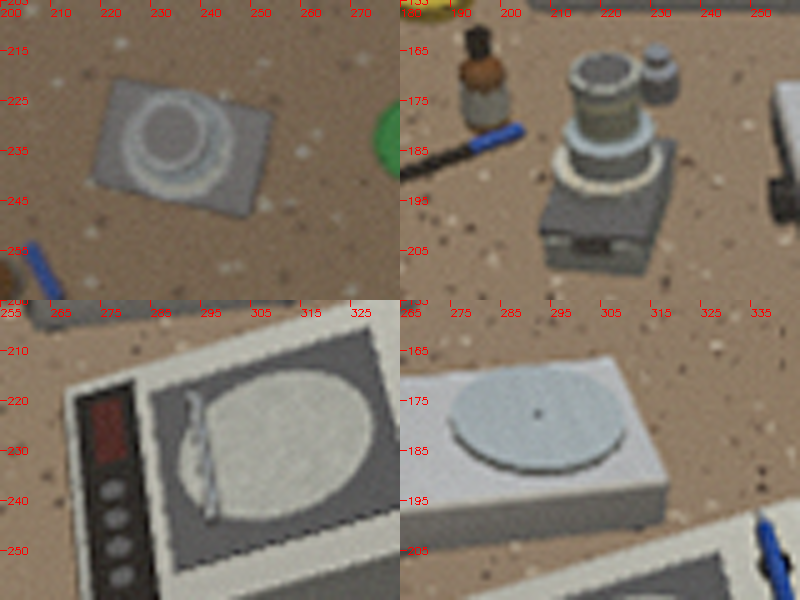

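Run:
```python
from h import *
def px(x,y,u,v,ox=0,oy=0): return np.array([u+(x-ox+.5)/5-.5,v+(y-oy+.5)/5-.5])
def pl(n,o,pts,z,ox=0,oy=0):
    A=np.array([atz(n,px(x,y,*o,ox,oy),z)[:2] for x,y in pts]); return A
pr=lambda s,a:print(s,np.round(a,4).tolist())
def ang(a,b): return round(float(np.degrees(np.arctan2(*(b-a)[::-1]))),1)
P=pl('top',(100,173),[(83,42),(313,63),(288,268),(55,245)],.056);pr('pan',P.mean(0)),print([np.linalg.norm(P[i]-P[i-1]).round(3) for i in range(4)],ang(P[3],P[0]))
pr('stir top',pl('top',(190,137),[(587,127)],.05,400));pr('stir side',pl('side',(265,155),[(537,413)],.05,400,300))
L=pl('top',(360,173),[(453,325),(482,595),(725,577),(470,427),(700,418)],.012,400,300);pr('tray',L);print(ang(L[1],L[0]),ang(L[4],L[3]),ang(L[2],L[1]))
B=pl('top',(200,205),[(118,77),(272,110),(250,217),(92,180)],.034);pr('box',B.mean(0));print([np.linalg.norm(B[i]-B[i-1]).round(3) for i in range(4)],ang(B[1],B[0]),ang(B[2],B[3]),ang(B[3],B[0]))
pr('jar top',pl('top',(200,205),[(173,133)],.112));pr('jar side',pl('side',(180,155),[(605,68)],.112,400))
pr('plate top',pl('top',(200,205),[(180,146)],.05))
def tri(a,b):
    o1,d1=ray('top',a);o2,d2=ray('side',b)
    s=np.linalg.lstsq(np.c_[d1,-d2],o2-o1,rcond=None)[0];p,q=o1+s[0]*d1,o2+s[1]*d2
    return (p+q)/2,np.linalg.norm(p-q)
for a,b in(((127,440),(193,392)),((278,450),(211,517)),((90,487),(175,571)),((312,492),(175,571)),):
    r=tri(px(*a,270,140,0,300),px(*b,255,200,0,300));print('ledge/cor',np.round(r[0],4),round(r[1],4))
```

```text
pan [0.5183, 0.3847]
[np.float64(0.12), np.float64(0.14), np.float64(0.12), np.float64(0.139)] -4.9
stir top [[0.638, 0.1209]]
stir side [[0.6375, 0.121]]
tray [[0.5923, -0.3088], [0.4289, -0.3155], [0.4363, -0.4636], [0.5295, -0.3149], [0.5326, -0.4566]]
2.3 91.2 92.8
box [0.4283, 0.0958]
[np.float64(0.061), np.float64(0.092), np.float64(0.063), np.float64(0.094)] 77.1 76.2 -14.1
jar top [[0.4299, 0.095]]
jar side [[0.4304, 0.0972]]
plate top [[0.4271, 0.0962]]
ledge/cor [ 0.6118 -0.0769  0.0662] 0.0031
ledge/cor [ 0.6064 -0.1642  0.063 ] 0.0009
ledge/cor [ 0.6133 -0.0645 -0.0771] 0.0093
ledge/cor [ 0.5854 -0.1853  0.0493] 0.0013
```

```bash
cat > plan.py <<'E'
import sys
from h import *
from scipy.spatial.transform import Rotation as R, Slerp
# usage: plan.py x y z yaw tilt N   (mm, deg); tilt = pitch of tool about world-y' (stage slope)
def rot(yaw,tilt=0,syaw=-3.5):
    r=R.from_euler('z',yaw,degrees=True)*R.from_euler('x',180,degrees=True)
    y=R.from_euler('z',syaw,degrees=True).apply([0,1,0])
    return R.from_rotvec(-np.radians(tilt)*y)*r
def plan(p,yaw,tilt,n):
    o=get_obs(); p0=np.array(o['eef_pos'])*1e3; r0=R.from_quat(o['tool_rot']); r1=rot(yaw,tilt)
    S=Slerp([0,1],R.concatenate([r0,r1])); rv=(r0.inv()*r1).as_rotvec(degrees=True)/n
    print('t',round(o['clock'],2),'p',np.round(p0,1),'f',np.round(o['ft_force'],1),'w',round(o['grip_width']*1e3,1),'j',np.round(np.degrees(o['joint_pos'])))
    for k in range(n): print(np.round(S(k/n).inv().apply(np.array(p)-p0)/n,1).tolist(),np.round(rv,2).tolist())
a=[float(v) for v in sys.argv[1:7]]
plan(a[:3],a[3],a[4],int(a[5]))
E
python3 plan.py 430 96 190 76.4 0 15
```

```text
t 1.0 p [ 172.3 -469.4  231.3] f [-0.5 -0.3 -0.7] w 85.5 j [-70.  14.   0.  77.  -0.  90.]
[29.1, -29.5, 2.8] [0.0, 0.0, -3.75]
[31.0, -27.5, 2.8] [0.0, 0.0, -3.75]
[32.7, -25.4, 2.8] [0.0, 0.0, -3.75]
[34.3, -23.2, 2.8] [0.0, 0.0, -3.75]
[35.7, -20.9, 2.8] [0.0, 0.0, -3.75]
[37.0, -18.5, 2.8] [0.0, 0.0, -3.75]
[38.2, -16.1, 2.8] [0.0, 0.0, -3.75]
[39.1, -13.5, 2.8] [0.0, 0.0, -3.75]
[39.9, -11.0, 2.8] [0.0, 0.0, -3.75]
[40.6, -8.3, 2.8] [0.0, 0.0, -3.75]
[41.0, -5.7, 2.8] [0.0, 0.0, -3.75]
[41.3, -3.0, 2.8] [0.0, 0.0, -3.75]
[41.4, -0.2, 2.8] [0.0, 0.0, -3.75]
[41.3, 2.5, 2.8] [0.0, 0.0, -3.75]
[41.1, 5.2, 2.8] [0.0, 0.0, -3.75]
```

>>> jog_arm(
  deltas=[
    [[29,-29.5,2.8,0,0,-3.75,60],[31,-27.5,2.8,0,0,-3.75,60],[33,-25.5,2.8,0,0,-3.75,60],[34,-23,2.8,0,0,-3.75,60],[36,-21,2.8,0,0,-3.75,60]],
  ],
)

```text
clock: 1.5
eef_pos: [0.2592, -0.2801, 0.2161]
tool_rot: [0.943, 0.334, 0.0, 0.002]
ft_force: [2.0, -0.3, 0.6]
grip_width: 0.0596
```

>>> jog_arm(
  deltas=[
    [[37,-18.5,2.8,0,0,-3.75,60],[38,-16,2.8,0,0,-3.75,60],[39,-13.5,2.8,0,0,-3.75,60],[40,-11,2.8,0,0,-3.75,60],[40.5,-8,2.8,0,0,-3.75,60]],
  ],
)

```text
clock: 2.0
eef_pos: [0.3463, -0.0842, 0.2025]
tool_rot: [0.873, 0.488, 0.002, 0.004]
ft_force: [1.5, -0.4, 0.0]
grip_width: 0.0598
```

```bash
python3 plan.py 430 96 180 76.4 0 8
```

```text
t 2.0 p [346.3 -84.2 202.5] f [ 1.5 -0.4  0. ] w 59.8 j [-13.  -2. -22.  70.  -0. 108.]
[24.7, -2.9, 2.8] [0.07, 0.02, -2.25]
[24.8, -1.9, 2.8] [0.07, 0.02, -2.25]
[24.8, -1.0, 2.8] [0.07, 0.02, -2.25]
[24.8, 0.0, 2.8] [0.07, 0.02, -2.25]
[24.8, 1.0, 2.8] [0.07, 0.02, -2.25]
[24.8, 2.0, 2.8] [0.07, 0.02, -2.25]
[24.7, 2.9, 2.8] [0.07, 0.02, -2.25]
[24.5, 3.9, 2.8] [0.07, 0.02, -2.25]
```

>>> jog_arm(
  deltas=[
    [[36,-3,4,0,0,-3.6,60],[36,-1.5,4,0,0,-3.6,60],[36,0,4,0,0,-3.6,60],[36,1,4,0,0,-3.6,60],[36,3,4,0,0,-3.6,60]],
  ],
)

```text
clock: 2.5
eef_pos: [0.4223, 0.0891, 0.1831]
tool_rot: [0.781, 0.625, 0.003, 0.007]
ft_force: [0.7, -0.2, 0.4]
grip_width: 0.0597
```

```bash
python3 plan.py 430 96 120 76.4 0 4
```

```text
t 2.5 p [422.3  89.1 183.1] f [ 0.7 -0.2  0.4] w 59.7 j [ 12.   7. -15.  67.  -1. 115.]
[2.2, 1.3, 15.8] [0.21, 0.05, 0.24]
[2.2, 1.3, 15.8] [0.21, 0.05, 0.24]
[2.1, 1.4, 15.8] [0.21, 0.05, 0.24]
[2.1, 1.4, 15.8] [0.21, 0.05, 0.24]
```

>>> jog_arm(
  deltas=[
    [[2.2,1.3,14,0.2,0,0.2,60],[2.2,1.3,14,0.2,0,0.2,60],[2.2,1.3,14,0.2,0,0.2,60],[2,1.3,14,0.2,0,0.2,60],[0,0,0,0,0,0,60]],
  ],
)

```text
clock: 3.0
eef_pos: [0.4326, 0.1027, 0.1255]
tool_rot: [0.781, 0.624, 0.001, 0.001]
ft_force: [-0.4, -0.2, 1.2]
grip_width: 0.0597
```

```bash
python3 plan.py 430 96 76 76.4 0 5
python3 - <<'E'
from h import *
snap('side','s1');snap('top','tp1')
im=cv2.imread('pics/s1.png')[130:230,160:290]; a=cv2.resize(im,(780,600),interpolation=2); cv2.imwrite('pics/s1b.png',a)
E
```

```text
t 3.0 p [432.6 102.7 125.5] f [-0.4 -0.2  1.2] w 59.7 j [ 13.  12. -19.  59.  -0. 116.]
[-1.4, -0.2, 9.9] [0.03, 0.01, 0.16]
[-1.4, -0.2, 9.9] [0.03, 0.01, 0.16]
[-1.4, -0.2, 9.9] [0.03, 0.01, 0.16]
[-1.4, -0.2, 9.9] [0.03, 0.01, 0.16]
[-1.4, -0.2, 9.9] [0.03, 0.01, 0.16]
```

View pics/s1b.png

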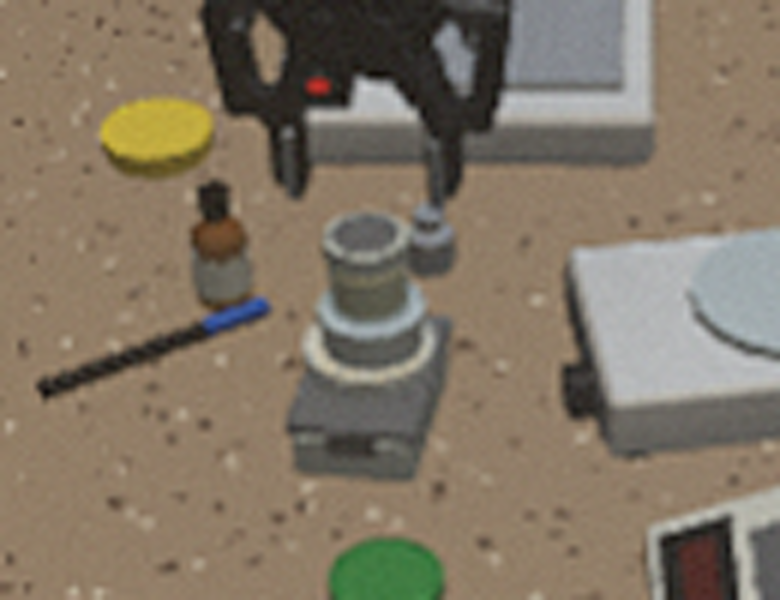

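>>> jog_arm(
  deltas=[
    [[-1.4,0,12,0,0,0,60],[-1.4,0,12,0,0,0,60],[-1.4,0,12,0,0,0,60],[-1.4,0,10,0,0,0,60],[-1,0,2,0,0,0,60]],
  ],
)

```text
clock: 3.6
eef_pos: [0.4365, 0.0962, 0.0833]
tool_rot: [0.782, 0.623, 0.007, 0.005]
ft_force: [-0.1, -0.9, -0.2]
grip_width: 0.0604
```

```bash
python3 plan.py 430 96 76 76.4 0 1
```

```text
t 3.6 p [436.5  96.2  83.3] f [-0.1 -0.9 -0.2] w 60.4 j [ 13.  15. -23.  52.  -0. 115.]
[-1.7, -6.4, 7.2] [0.89, -0.3, 0.75]
```

>>> jog_arm(
  deltas=[
    [[-1,-3.2,3.5,0.4,0,0.4,60],[-1,-3.2,3,0.4,0,0.4,60],[0,0,0,0,0,0,60]],
  ],
)

```text
clock: 3.9
eef_pos: [0.4302, 0.0956, 0.0775]
tool_rot: [0.787, 0.617, 0.003, -0.001]
ft_force: [-0.3, 0.2, -0.6]
grip_width: 0.0599
```

```bash
python3 plan.py 430 96 76 76.4 0 1
```

```text
t 3.9 p [430.2  95.6  77.5] f [-0.3  0.2 -0.6] w 59.9 j [ 12.  15. -23.  52.   0. 116.]
[0.3, -0.3, 1.5] [0.12, -0.35, -0.15]
```

Close in steps to limit the shock, then lift slightly.

>>> jog_arm(
  deltas=[
    [[0,0,0.8,0,0,0,46],[0,0,0,0,0,0,42],[0,0,0,0,0,0,36],[0,0,0,0,0,0,36],[0,0,0,0,0,0,36]],
  ],
)

```text
clock: 4.4
eef_pos: [0.4308, 0.0959, 0.0775]
tool_rot: [0.787, 0.617, 0.004, -0.001]
ft_force: [-0.3, -0.9, -1.0]
grip_width: 0.0387
```

```bash
python3 plan.py 430 96 200 76.4 0 3
```

```text
t 4.4 p [430.8  95.9  77.5] f [-0.3 -0.9 -1. ] w 38.7 j [ 12.  15. -23.  52.   0. 116.]
[0.2, -0.1, -40.8] [0.07, -0.13, -0.05]
[0.1, -0.2, -40.8] [0.07, -0.13, -0.05]
[0.0, -0.2, -40.8] [0.07, -0.13, -0.05]
```

>>> jog_arm(
  deltas=[
    [[0,0,-8,0,0,0,36],[0,0,-15,0,0,0,36],[0,0,-20,0,0,0,36],[0,0,-20,0,0,0,36],[0,0,0,0,0,0,36]],
  ],
)

```text
clock: 4.9
eef_pos: [0.4296, 0.0954, 0.1432]
tool_rot: [0.787, 0.618, 0.003, -0.001]
ft_force: [1.5, 0.9, -1.0]
grip_width: 0.0388
```

```bash
python3 plan.py 638 121 130 90 0 7
python3 - <<'E'
from h import *
snap('side','s2')
im=cv2.imread('pics/s2.png')[110:230,160:316]; cv2.imwrite('pics/s2b.png',cv2.resize(im,(780,600),interpolation=2))
E
```

```text
t 4.9 p [429.6  95.4 143.2] f [ 1.5  0.9 -1. ] w 38.8 j [ 12.  10. -18.  62.   0. 116.]
[10.6, 28.1, 2.0] [0.02, -0.04, -1.96]
[9.6, 28.4, 2.0] [0.02, -0.04, -1.96]
[8.7, 28.7, 2.0] [0.02, -0.04, -1.96]
[7.7, 29.0, 1.9] [0.02, -0.04, -1.96]
[6.7, 29.2, 1.9] [0.02, -0.04, -1.96]
[5.7, 29.5, 1.9] [0.02, -0.04, -1.96]
[4.7, 29.6, 1.9] [0.02, -0.04, -1.96]
```

View pics/s2b.png

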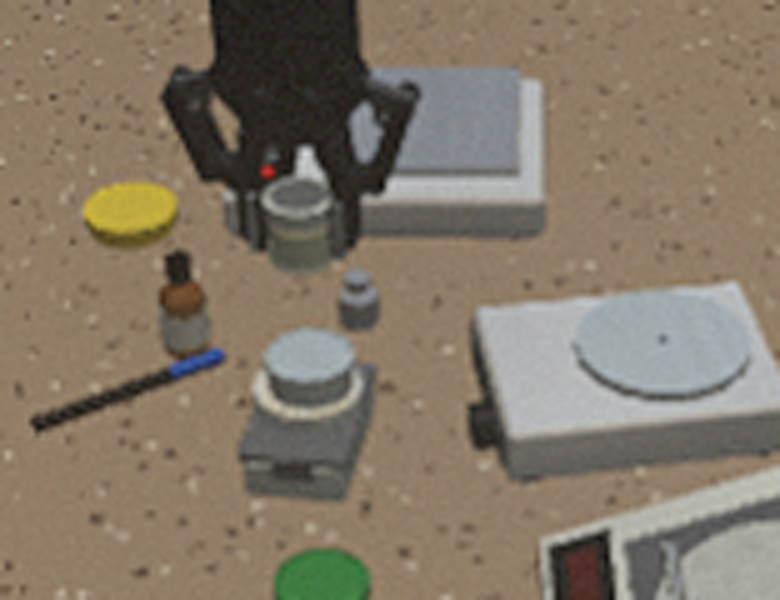

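>>> jog_arm(
  deltas=[
    [[11,28,2,0,0,-2,36],[10,29,2,0,0,-2,36],[9,29,2,0,0,-2,36],[8,29,2,0,0,-2,36],[7,29,2,0,0,-2,36]],
  ],
)

```text
clock: 5.45
eef_pos: [0.5756, 0.115, 0.1257]
tool_rot: [0.727, 0.686, -0.003, -0.004]
ft_force: [0.5, -0.3, -0.4]
grip_width: 0.0388
```

```bash
python3 plan.py 638 121 90 90 0 4; python3 -c "
from h import *
print(atz('side',(221.6,180.6),.072))"
```

```text
t 5.45 p [575.6 115.  125.7] f [ 0.5 -0.3 -0.4] w 38.8 j [ 11.  28.   4.  67.   0. 104.]
[2.4, 15.6, 8.8] [-0.15, -0.03, -0.83]
[2.2, 15.6, 8.8] [-0.15, -0.03, -0.83]
[1.9, 15.6, 8.8] [-0.15, -0.03, -0.83]
[1.7, 15.6, 8.9] [-0.15, -0.03, -0.83]
[0.4308603 0.0931737 0.072    ]
```

>>> jog_arm(
  deltas=[
    [[2,18,6,0,0,-0.8,36],[2,18,7,0,0,-0.8,36],[2,16,8,-0.3,0,-0.8,36],[1,6,8,-0.3,0,-0.5,36],[0,0,0,0,0,0,36]],
  ],
)

```text
clock: 5.95
eef_pos: [0.6352, 0.1196, 0.0848]
tool_rot: [0.709, 0.705, -0.003, -0.004]
ft_force: [-0.5, -0.1, -0.8]
grip_width: 0.039
```

```bash
python3 plan.py 638 121 60 90 0 4
```

```text
t 5.95 p [635.2 119.6  84.8] f [-0.5 -0.1 -0.8] w 39.0 j [ 11.  36.  12.  67.   0. 101.]
[0.3, 0.8, 6.2] [-0.14, -0.01, -0.07]
[0.3, 0.7, 6.2] [-0.14, -0.01, -0.07]
[0.3, 0.7, 6.2] [-0.14, -0.01, -0.07]
[0.3, 0.7, 6.2] [-0.14, -0.01, -0.07]
```

>>> jog_arm(
  deltas=[
    [[0.3,0.8,6,-0.1,0,0,36],[0.3,0.8,6,-0.1,0,0,36],[0.3,0.8,6,-0.1,0,0,36],[0.3,0.8,4.5,-0.1,0,0,36],[0,0,0,0,0,0,36]],
  ],
)

```text
clock: 6.45
eef_pos: [0.6351, 0.1207, 0.06]
tool_rot: [0.709, 0.705, -0.002, -0.002]
ft_force: [-0.2, 0.1, 0.7]
grip_width: 0.0385
```

```bash
python3 plan.py 638 121 55.5 90 0 3
```

```text
t 6.45 p [635.1 120.7  60. ] f [-0.2  0.1  0.7] w 38.5 j [ 11.  37.  10.  63.   0. 101.]
[0.1, 1.0, 1.5] [-0.11, 0.0, -0.09]
[0.1, 1.0, 1.5] [-0.11, 0.0, -0.09]
[0.1, 1.0, 1.5] [-0.11, 0.0, -0.09]
```

>>> jog_arm(
  deltas=[
    [[0,2,1.3,-0.1,0,0,36],[0,1,1.3,-0.1,0,0,36],[0,0,1.3,0,0,0,36],[0,0,0.7,0,0,0,36],[0,0,0,0,0,0,36]],
  ],
)

```text
clock: 6.95
eef_pos: [0.6392, 0.1208, 0.0565]
tool_rot: [0.709, 0.705, 0.0, 0.0]
ft_force: [0.4, 0.0, -1.0]
grip_width: 0.0387
```

>>> jog_arm(
  deltas=[
    [[0,0,0.8,0,0,0,36],[0,0,0.8,0,0,0,36],[0,0,0,0,0,0,36]],
  ],
)

```text
clock: 7.25
eef_pos: [0.6395, 0.1208, 0.0558]
tool_rot: [0.709, 0.705, 0.001, 0.0]
ft_force: [0.2, 0.1, -1.7]
grip_width: 0.0387
```

>>> jog_arm(
  deltas=[
    [[0,0,1,0,0,0,36],[0,0,1,0,0,0,36],[0,0,0,0,0,0,36]],
  ],
)

```text
clock: 7.55
eef_pos: [0.6397, 0.1208, 0.0559]
tool_rot: [0.709, 0.705, 0.001, 0.001]
ft_force: [0.5, 0.3, -0.9]
grip_width: 0.039
```

>>> jog_arm(
  deltas=[
    [[0,0,2.5,0,0,0,36],[0,0,2.5,0,0,0,36]],
  ],
)

```text
clock: 7.75
eef_pos: [0.64, 0.1208, 0.0555]
tool_rot: [0.709, 0.705, 0.002, 0.001]
ft_force: [-6.5, -2.2, 15.8]
grip_width: 0.0385
```

Contact. Relax and open.

>>> jog_arm(
  deltas=[
    [[0,0,-0.5,0,0,0,36],[0,0,0,0,0,0,42],[0,0,0,0,0,0,50],[0,0,-2,0,0,0,56],[0,0,-15,0,0,0,60]],
  ],
)

```text
clock: 8.25
eef_pos: [0.6385, 0.1205, 0.0705]
tool_rot: [0.709, 0.705, 0.001, 0.0]
ft_force: [0.2, 0.8, -0.7]
grip_width: 0.0598
```

>>> jog_arm(
  deltas=[
    [[0,0,-30,0,0,0,60],[0,0,-30,0,0,0,60],[0,-25,-10,0,0,0,65],[0,-30,0,0,0,1.5,70],[0,-30,0,0,0,2,70]],
  ],
)

```text
clock: 8.75
eef_pos: [0.556, 0.1218, 0.1424]
tool_rot: [0.731, 0.682, 0.003, 0.001]
ft_force: [-0.7, 0.0, 0.2]
grip_width: 0.0697
```

```bash
python3 plan.py 431 94 100 76.4 0 6
```

```text
t 8.75 p [556.  121.8 142.4] f [-0.7  0.   0.2] w 69.7 j [ 12.  24.   2.  67.   0. 106.]
[-6.1, -20.5, 6.9] [0.05, -0.02, 1.6]
[-6.7, -20.3, 7.0] [0.05, -0.02, 1.6]
[-7.2, -20.1, 7.0] [0.05, -0.02, 1.6]
[-7.8, -19.9, 7.0] [0.05, -0.02, 1.6]
[-8.3, -19.7, 7.0] [0.05, -0.02, 1.6]
[-8.9, -19.4, 7.0] [0.05, -0.02, 1.6]
```

>>> jog_arm(
  deltas=[
    [[-6,-20,4,0,0,1.6,70],[-7,-20,5,0,0,1.6,70],[-7,-20,5,0,0,1.6,70],[-8,-20,5,0,0,1.6,70],[-8,-20,5,0,0,1.6,70]],
  ],
)

```text
clock: 9.25
eef_pos: [0.4481, 0.0991, 0.1178]
tool_rot: [0.778, 0.628, 0.004, 0.002]
ft_force: [0.3, 0.1, -0.6]
grip_width: 0.07
```

```bash
python3 plan.py 431 94 80 76.4 0 4;  python3 - <<'E'
from h import *
from tiles import tiles
snap('side','s3');snap('top','tp3')
for n,t in(('side','jar'),('side','tin')):
    for r in masks_of(t,n)[:2]: ys,xs=np.nonzero(r['pixels']);print(n,t,round(r['conf'],2),np.round(r['at']),xs.min(),xs.max(),ys.min(),ys.max())
s='pics/s3.png'
tiles('pics/t3.png',[(s,180,150),(s,255,150),('pics/tp3.png',190,137),('pics/tp3.png',200,205)])
E
```

```text
t 9.25 p [448.1  99.1 117.8] f [ 0.3  0.1 -0.6] w 70.0 j [ 12.  14. -18.  58.   0. 115.]
[-2.2, -4.0, 9.4] [0.11, -0.06, 0.34]
[-2.2, -4.0, 9.4] [0.11, -0.06, 0.34]
[-2.2, -3.9, 9.4] [0.11, -0.06, 0.34]
[-2.2, -3.9, 9.4] [0.11, -0.06, 0.34]
side jar 0.75 [291. 174.] 286 300 163 182
side jar 0.53 [298. 345.] 291 309 331 360
side tin 0.86 [224. 227.] 215 233 219 237
side tin 0.75 [222. 181.] 211 230 176 192
```

View pics/t3.png

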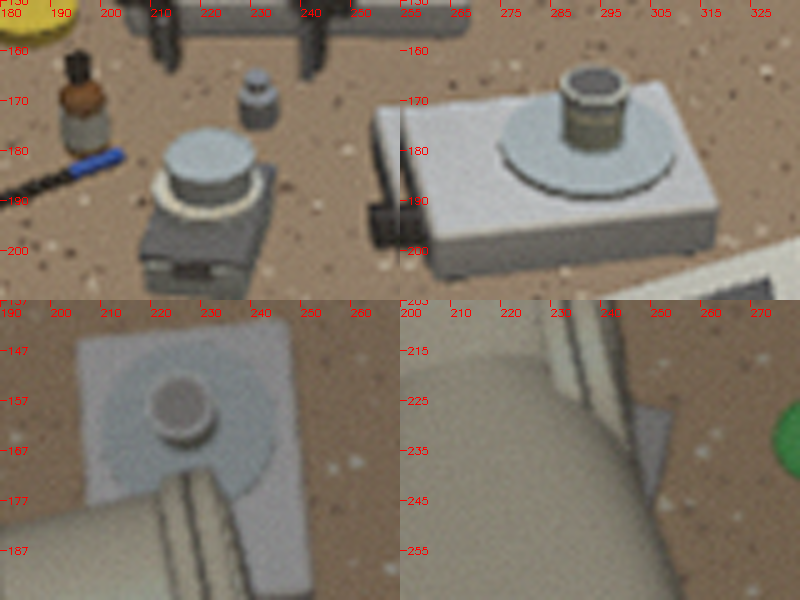

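```bash
python3 -c "
from h import *
print(atz('side',(293.4,165.8),.09),atz('top',(226.2,157.8),.09),atz('side',(221.6,180.0),.072))"; python3 plan.py 431 95 75 76.4 0 4
```

```text
[0.63995657 0.12191237 0.09      ] [0.63956059 0.11909777 0.09      ] [0.43091139 0.09605225 0.072     ]
t 9.45 p [449.4  99.4 118.4] f [ 0.2 -0.1  0.4] w 69.9 j [ 12.  14. -18.  58.   0. 115.]
[-2.1, -4.4, 10.8] [0.13, -0.07, 0.37]
[-2.1, -4.3, 10.8] [0.13, -0.07, 0.37]
[-2.1, -4.3, 10.8] [0.13, -0.07, 0.37]
[-2.1, -4.3, 10.8] [0.13, -0.07, 0.37]
```

>>> jog_arm(
  deltas=[
    [[-2,-4.5,9,0.1,0,0.4,70],[-2,-4.5,9,0.1,0,0.4,70],[-2,-4,9,0.1,0,0.4,70],[-1.5,-4,9,0.1,0,0.3,70],[0,0,0,0,0,0,70]],
  ],
)

```text
clock: 9.95
eef_pos: [0.4337, 0.0964, 0.0792]
tool_rot: [0.787, 0.617, 0.004, -0.0]
ft_force: [-1.7, -1.1, 0.6]
grip_width: 0.0699
```

```bash
python3 plan.py 431 95.5 51 76.4 0 4
```

```text
t 9.95 p [433.7  96.4  79.2] f [-1.7 -1.1  0.6] w 69.9 j [ 12.  15. -23.  52.   0. 116.]
[-0.4, -0.6, 7.1] [0.06, -0.08, -0.03]
[-0.4, -0.6, 7.1] [0.06, -0.08, -0.03]
[-0.4, -0.6, 7.1] [0.06, -0.08, -0.03]
[-0.4, -0.6, 7.1] [0.06, -0.08, -0.03]
```

>>> jog_arm(
  deltas=[
    [[-0.4,-0.8,7,0,0,0,70],[-0.4,-0.8,7,0,0,0,70],[-0.4,-0.8,7,0,0,0,70],[-0.4,-0.8,5,0,0,0,70],[0,0,0,0,0,0,70]],
  ],
)

```text
clock: 10.45
eef_pos: [0.4304, 0.0957, 0.0506]
tool_rot: [0.787, 0.617, 0.003, -0.0]
ft_force: [-0.2, 0.0, -0.4]
grip_width: 0.0701
```

```bash
python3 plan.py 431 95.5 51 76.4 0 1
```

```text
t 10.45 p [430.4  95.7  50.6] f [-0.2  0.  -0.4] w 70.1 j [ 12.  17. -25.  47.   0. 116.]
[-0.1, 0.6, -0.4] [0.22, -0.34, -0.13]
```

>>> jog_arm(
  deltas=[
    [[0,0.5,0,0,0,0,58],[0,0,0,0,0,0,54],[0,0,0,0,0,0,48],[0,0,0,0,0,0,48],[0,0,0,0,0,0,48]],
  ],
)

```text
clock: 10.95
eef_pos: [0.4316, 0.0958, 0.0515]
tool_rot: [0.787, 0.618, 0.004, 0.0]
ft_force: [-1.2, 1.3, -1.2]
grip_width: 0.05
```

>>> jog_arm(
  deltas=[
    [[0,0,-8,0,0,0,48],[0,0,-15,0,0,0,48],[0,0,-25,0,0,0,48],[0,0,-25,0,0,0,48],[0,0,-10,0,0,0,48]],
  ],
)

```text
clock: 11.45
eef_pos: [0.4291, 0.0949, 0.1368]
tool_rot: [0.787, 0.618, 0.002, -0.001]
ft_force: [0.4, 0.7, -0.7]
grip_width: 0.0498
```

```bash
python3 plan.py 518 385 110 130 0 10
```

```text
t 11.45 p [429.1  94.9 136.8] f [ 0.4  0.7 -0.7] w 49.8 j [ 12.  11. -18.  61.   0. 116.]
[30.3, 1.7, 2.8] [0.01, -0.02, -5.37]
[30.0, 4.6, 2.8] [0.01, -0.02, -5.37]
[29.4, 7.4, 2.8] [0.01, -0.02, -5.37]
[28.6, 10.1, 2.8] [0.01, -0.02, -5.37]
[27.5, 12.7, 2.8] [0.01, -0.02, -5.37]
[26.2, 15.2, 2.7] [0.01, -0.02, -5.37]
[24.7, 17.6, 2.7] [0.01, -0.02, -5.37]
[22.9, 19.9, 2.7] [0.01, -0.02, -5.37]
[21.0, 21.9, 2.7] [0.01, -0.02, -5.37]
[18.8, 23.8, 2.7] [0.01, -0.02, -5.37]
```

>>> jog_arm(
  deltas=[
    [[30,2,1,0,0,-5.4,48],[30,4.5,1,0,0,-5.4,48],[29,7.5,1,0,0,-5.4,48],[29,10,1,0,0,-5.4,48],[27,13,1,0,0,-5.4,48]],
  ],
)

```text
clock: 11.95
eef_pos: [0.4752, 0.2406, 0.135]
tool_rot: [0.617, 0.787, 0.003, 0.001]
ft_force: [0.3, -0.6, -1.1]
grip_width: 0.05
```

>>> jog_arm(
  deltas=[
    [[26,15,2,0,0,-5.4,48],[25,17,2,0,0,-5.4,48],[23,19,2,0,0,-5.4,48],[16,17,2,0,0,-5,48],[0,0,0,0,0,0,48]],
  ],
)

```text
clock: 12.45
eef_pos: [0.5054, 0.3579, 0.1241]
tool_rot: [0.452, 0.892, 0.002, 0.001]
ft_force: [0.9, 0.2, -1.0]
grip_width: 0.0504
```

```bash
python3 plan.py 518 385 80 130 0 4
python3 - <<'E'
from h import *
snap('side','s4')
im=cv2.imread('pics/s4.png')[90:210,160:316]; cv2.imwrite('pics/s4b.png',cv2.resize(im,(780,600),interpolation=2))
E
```

```text
t 12.45 p [505.4 357.9 124.1] f [ 0.9  0.2 -1. ] w 50.4 j [35. 31.  9. 68. -0. 89.]
[3.6, 6.5, 11.1] [0.07, 0.0, -0.93]
[3.5, 6.6, 11.1] [0.07, 0.0, -0.93]
[3.4, 6.6, 11.0] [0.07, 0.0, -0.93]
[3.3, 6.7, 11.0] [0.07, 0.0, -0.93]
```

View pics/s4b.png

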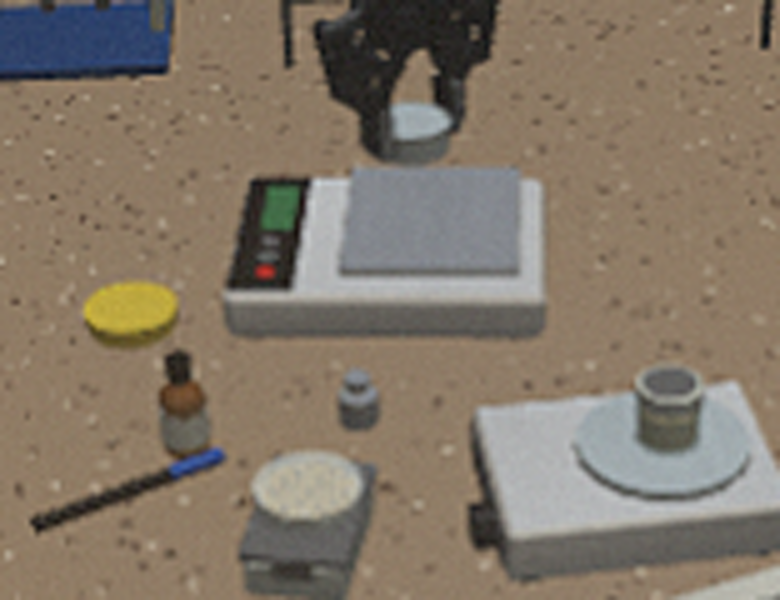

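>>> jog_arm(
  deltas=[
    [[4,7,9,0,0,-1,48],[4,7,10,0,0,-1,48],[3.5,7,10,0,0,-1,48],[3,6,9,0,0,-1,48],[0,0,0,0,0,0,48]],
  ],
)

```text
clock: 13.0
eef_pos: [0.5176, 0.3831, 0.0814]
tool_rot: [0.421, 0.907, -0.001, 0.0]
ft_force: [-0.2, -1.3, -1.6]
grip_width: 0.0501
```

```bash
python3 plan.py 518 385 60 130 0 4; python3 -c "
from h import *
print(atz('side',(221.0,186.6),.05))"
```

```text
t 13.0 p [517.6 383.1  81.4] f [-0.2 -1.3 -1.6] w 50.1 j [37. 35. 11. 65. -0. 86.]
[0.3, 0.4, 5.3] [-0.01, 0.02, 0.06]
[0.3, 0.4, 5.3] [-0.01, 0.02, 0.06]
[0.3, 0.4, 5.3] [-0.01, 0.02, 0.06]
[0.3, 0.4, 5.3] [-0.01, 0.02, 0.06]
[0.42790409 0.09428958 0.05      ]
```

>>> jog_arm(
  deltas=[
    [[0.3,0.4,6,0,0,0,48],[0.3,0.4,6,0,0,0,48],[0.3,0.4,5.5,0,0,0,48],[0.3,0.4,4,0,0,0,48],[0,0,1,0,0,0,48]],
  ],
)

```text
clock: 13.5
eef_pos: [0.5182, 0.3844, 0.0573]
tool_rot: [0.421, 0.907, -0.001, 0.0]
ft_force: [-1.8, -0.9, 3.1]
grip_width: 0.0496
```

>>> jog_arm(
  deltas=[
    [[0,0,1.5,0,0,0,48],[0,0,1.5,0,0,0,48],[0,0,1.5,0,0,0,48]],
  ],
)

```text
clock: 13.8
eef_pos: [0.5183, 0.3844, 0.0572]
tool_rot: [0.421, 0.907, 0.0, 0.001]
ft_force: [-2.1, -1.4, 5.4]
grip_width: 0.0502
```

Contact with the pan; release and rise.

>>> jog_arm(
  deltas=[
    [[0,0,-0.3,0,0,0,54],[0,0,0,0,0,0,60],[0,0,0,0,0,0,66],[0,0,-8,0,0,0,70],[0,0,-20,0,0,0,70]],
  ],
)

```text
clock: 14.3
eef_pos: [0.5173, 0.3836, 0.0841]
tool_rot: [0.421, 0.907, -0.001, 0.0]
ft_force: [1.3, 0.2, 0.0]
grip_width: 0.0701
```

>>> jog_arm(
  deltas=[
    [[0,0,-25,0,0,0,72],[-5,-5,-15,0,0,2,76],[-18,-20,-5,0,0,5.4,76],[-21,-22,0,0,0,5.4,76],[-23,-20,0,0,0,5.4,76]],
  ],
)

```text
clock: 14.8
eef_pos: [0.4998, 0.2928, 0.1355]
tool_rot: [0.564, 0.825, 0.004, 0.002]
ft_force: [0.3, 0.8, 0.3]
grip_width: 0.076
```

```bash
python3 plan.py 428.5 95 90 76.4 0 9
python3 - <<'E'
from h import *
snap('side','s5')
for r in masks_of('tin','side')[:3]: ys,xs=np.nonzero(r['pixels']);print(round(r['conf'],2),np.round(r['at']),xs.min(),xs.max(),ys.min(),ys.max(),atz('side',((xs.min()+xs.max())/2,ys.min()+4.2),.078))
for r in masks_of('plate','side')[:3]: ys,xs=np.nonzero(r['pixels']);print(round(r['conf'],2),np.round(r['at']),xs.min(),xs.max(),ys.min(),ys.max())
E
```

```text
t 14.8 p [499.8 292.8 135.5] f [0.3 0.8 0.3] w 76.0 j [30. 25.  2. 67. -0. 99.]
[-17.6, -15.4, 4.9] [0.05, -0.02, 3.87]
[-18.6, -14.2, 4.9] [0.05, -0.02, 3.87]
[-19.5, -12.9, 5.0] [0.05, -0.02, 3.87]
[-20.3, -11.5, 5.0] [0.05, -0.02, 3.87]
[-21.1, -10.1, 5.0] [0.05, -0.02, 3.87]
[-21.7, -8.7, 5.0] [0.05, -0.02, 3.87]
[-22.2, -7.2, 5.0] [0.05, -0.02, 3.87]
[-22.7, -5.7, 5.0] [0.05, -0.02, 3.87]
[-23.0, -4.1, 5.0] [0.05, -0.02, 3.87]
0.86 [226. 226.] 215 233 219 238 [ 0.4337388  -0.09404597  0.078     ]
0.69 [245. 127.] 238 252 125 136 [0.51434452 0.36912393 0.078     ]
0.82 [221. 187.] 210 231 180 196
0.56 [186. 283.] 171 197 271 295
0.46 [187. 150.] 177 195 147 159
```

>>> jog_arm(
  deltas=[
    [[-22,-20,2,0,0,5,76],[-25,-18,3,0,0,5,76],[-26,-15,3,0,0,5,76],[-27,-13,4,0,0,5,76],[-28,-11,4,0,0,5,76]],
  ],
)

```text
clock: 15.45
eef_pos: [0.4518, 0.1526, 0.1196]
tool_rot: [0.732, 0.681, 0.009, 0.002]
ft_force: [0.2, 0.1, 0.5]
grip_width: 0.076
```

```bash
python3 plan.py 428 95 80 76.4 0 4
```

```text
t 15.45 p [451.8 152.6 119.6] f [0.2 0.1 0.5] w 76.0 j [ 19.  15. -15.  58.   0. 113.]
[-14.9, -5.0, 9.7] [0.2, -0.16, 2.36]
[-15.1, -4.4, 9.7] [0.2, -0.16, 2.36]
[-15.2, -3.7, 9.8] [0.2, -0.16, 2.36]
[-15.3, -3.1, 9.9] [0.2, -0.16, 2.36]
```

>>> jog_arm(
  deltas=[
    [[-15,-5,7,0.2,-0.2,2.3,76],[-15,-4.5,9,0.2,-0.2,2.3,76],[-15,-4,9,0.2,-0.2,2.3,76],[-10,-2.5,9,0.2,0,2,76],[0,0,0,0,0,0,76]],
  ],
)

```text
clock: 15.95
eef_pos: [0.4294, 0.0979, 0.0849]
tool_rot: [0.786, 0.618, 0.001, 0.0]
ft_force: [-0.6, -0.2, -0.5]
grip_width: 0.0759
```

```bash
python3 plan.py 428 95 45 76.4 0 4
```

```text
t 15.95 p [429.4  97.9  84.9] f [-0.6 -0.2 -0.5] w 75.9 j [ 13.  14. -23.  53.   0. 116.]
[-0.8, -0.2, 10.0] [0.03, -0.03, -0.01]
[-0.8, -0.2, 10.0] [0.03, -0.03, -0.01]
[-0.8, -0.2, 10.0] [0.03, -0.03, -0.01]
[-0.8, -0.2, 10.0] [0.03, -0.03, -0.01]
```

>>> jog_arm(
  deltas=[
    [[-0.8,0,12,0,0,0,76],[-0.8,0,12,0,0,0,76],[-0.8,0,12,0,0,0,76],[-0.4,0,10,0,0,0,76],[0,0,4,0,0,0,76]],
  ],
)

```text
clock: 16.45
eef_pos: [0.4345, 0.0993, 0.0384]
tool_rot: [0.784, 0.62, 0.006, 0.001]
ft_force: [-14.1, -5.9, 56.3]
grip_width: 0.0758
```

```bash
python3 plan.py 428 95 32 76.4 0 1
python3 - <<'E'
from h import *
snap('side','s6')
im=cv2.imread('pics/s6.png')[150:225,170:270]; cv2.imwrite('pics/s6b.png',cv2.resize(im,(800,600),interpolation=2))
E
```

```text
t 16.45 p [434.5  99.3  38.4] f [-14.1  -5.9  56.3] w 75.8 j [ 13.  18. -26.  45.   0. 116.]
[-5.7, -5.4, 6.3] [0.49, -0.48, 0.29]
```

View pics/s6b.png

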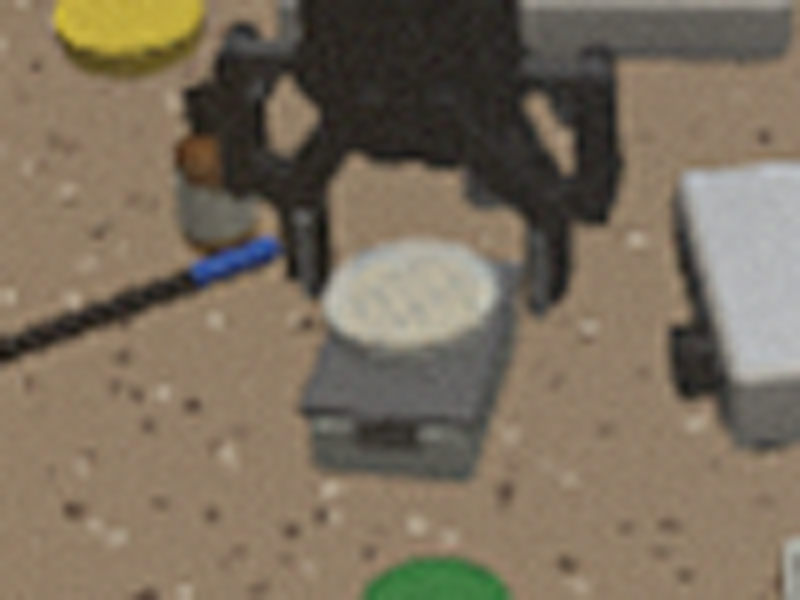

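>>> jog_arm(
  deltas=[
    [[0,0,-6,0,0,0,76],[0,0,-10,0,0,0,80],[0,-3,-6,0,0,0,84],[0,0,0,0,0,0,84]],
  ],
)

```text
clock: 16.9
eef_pos: [0.4338, 0.1018, 0.064]
tool_rot: [0.783, 0.621, 0.008, 0.002]
ft_force: [-0.4, 0.1, 0.5]
grip_width: 0.0839
```

```bash
python3 plan.py 428 95 45 76.4 0 4
python3 - <<'E'
from h import *
from tiles import tiles
snap('side','s7')
im=cv2.imread('pics/s7.png')[150:225,170:270]; cv2.imwrite('pics/s7b.png',cv2.resize(im,(800,600),interpolation=2))
E
```

```text
t 16.9 p [433.8 101.8  64. ] f [-0.4  0.1  0.5] w 83.9 j [ 13.  16. -24.  49.   0. 116.]
[-2.0, -1.1, 4.7] [0.19, -0.16, 0.11]
[-2.0, -1.1, 4.7] [0.19, -0.16, 0.11]
[-2.0, -1.1, 4.7] [0.19, -0.16, 0.11]
[-2.0, -1.0, 4.7] [0.19, -0.16, 0.11]
```

View pics/s7b.png

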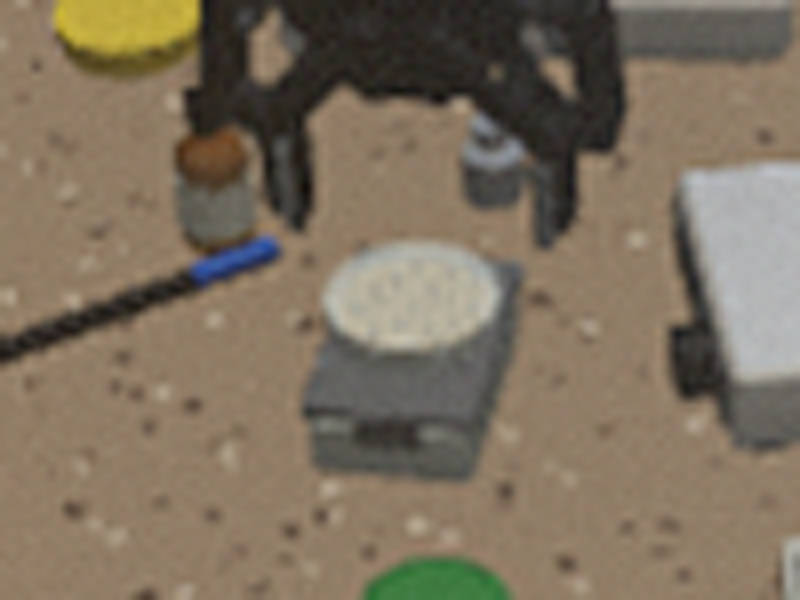

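```bash
python3 - <<'E'
from h import *
px=lambda x,y:(170+x/8-.44,150+y/8-.44)
b=atz('side',px(215,230),0);print('amber base',b)
for z in(.03,.04,.05,.06,.07): print(z,proj('side',[b[0],b[1],z]),px(190,100))
print(atz('side',px(412,298),.05), 'box', atz('side',px(305,410),.034),atz('side',px(485,415),.034),atz('side',px(522,268),.034))
E
python3 plan.py 428 95 50 76.4 0 3
```

```text
amber base [0.34966244 0.21097308 0.        ]
0.03 [195.53978619 170.50263745] (193.31, 162.06)
0.04 [195.23680612 167.85251186] (193.31, 162.06)
0.05 [194.93150752 165.17809786] (193.31, 162.06)
0.06 [194.62387198 162.47911959] (193.31, 162.06)
0.07 [194.31388112 159.75529841] (193.31, 162.06)
[0.42805891 0.09327574 0.05      ] box [0.38887644 0.05276178 0.034     ] [0.45183072 0.04421437 0.034     ] [0.46840853 0.12910554 0.034     ]
t 16.95 p [433.9 101.8  63.7] f [ 0.4  0.5 -0.1] w 84.0 j [ 13.  16. -24.  49.   0. 116.]
[-2.7, -1.5, 4.5] [0.25, -0.21, 0.15]
[-2.7, -1.5, 4.5] [0.25, -0.21, 0.15]
[-2.7, -1.4, 4.6] [0.25, -0.21, 0.15]
```

>>> jog_arm(
  deltas=[
    [[-2.7,-2,1,0.3,-0.2,0.1,84],[-2.7,-2,2,0.3,-0.2,0.1,84],[-2.7,-1.5,3,0.3,-0.2,0.1,84],[0,0,4,0,0,0,84],[0,0,0,0,0,0,84]],
  ],
)

```text
clock: 17.45
eef_pos: [0.4248, 0.0942, 0.0511]
tool_rot: [0.785, 0.619, -0.003, -0.002]
ft_force: [-0.2, 0.1, -0.2]
grip_width: 0.0839
```

```bash
python3 plan.py 428 94 32 76.4 0 4
```

```text
t 17.45 p [424.8  94.2  51.1] f [-0.2  0.1 -0.2] w 83.9 j [ 12.  17. -25.  48.   0. 116.]
[0.1, 0.8, 4.8] [-0.1, 0.03, 0.03]
[0.1, 0.8, 4.8] [-0.1, 0.03, 0.03]
[0.1, 0.8, 4.8] [-0.1, 0.03, 0.03]
[0.1, 0.8, 4.8] [-0.1, 0.03, 0.03]
```

>>> jog_arm(
  deltas=[
    [[0,1,5,0,0,0,84],[0,0.8,5,0,0,0,84],[0,0.5,5,0,0,0,84],[0,0,3,0,0,0,84],[0,0,0,0,0,0,84]],
  ],
)

```text
clock: 17.95
eef_pos: [0.4268, 0.0936, 0.0308]
tool_rot: [0.785, 0.619, -0.003, -0.002]
ft_force: [-0.9, 0.1, -0.5]
grip_width: 0.0836
```

```bash
python3 plan.py 428 94 32 76.4 0 1
```

```text
t 17.95 p [426.8  93.6  30.8] f [-0.9  0.1 -0.5] w 83.6 j [ 12.  19. -26.  45.   0. 116.]
[0.7, 1.0, -1.2] [-0.46, 0.14, 0.11]
```

>>> jog_arm(
  deltas=[
    [[0,0.5,-1,0,0,0,74],[0,0,0,0,0,0,67],[0,0,0,0,0,0,60],[0,0,0,0,0,0,60],[0,0,0,0,0,0,60]],
  ],
)

```text
clock: 18.45
eef_pos: [0.4278, 0.0936, 0.0329]
tool_rot: [0.785, 0.619, -0.003, -0.002]
ft_force: [-0.1, -1.4, -0.3]
grip_width: 0.0616
```

>>> jog_arm(
  deltas=[
    [[0,0,-6,0,0,0,60],[0,0,-12,0,0,0,60],[0,0,-20,0,0,0,60],[0,0,-25,0,0,0,60],[0,0,-25,0,0,0,60]],
  ],
)

```text
clock: 18.95
eef_pos: [0.4248, 0.0928, 0.1212]
tool_rot: [0.785, 0.619, -0.007, -0.004]
ft_force: [0.8, 0.6, -0.3]
grip_width: 0.0616
```

```bash
python3 plan.py 600 -60 180 176.5 0 12
python3 - <<'E'
from h import *
snap('side','s8')
im=cv2.imread('pics/s8.png')[110:225,160:313]; cv2.imwrite('pics/s8b.png',cv2.resize(im,(798,600),interpolation=2))
E
```

```text
t 18.95 p [424.8  92.8 121.2] f [ 0.8  0.6 -0.3] w 61.6 j [ 12.  12. -19.  60.   0. 116.]
[-9.0, 17.1, -5.1] [-0.08, -0.04, -8.33]
[-11.4, 15.6, -5.1] [-0.08, -0.04, -8.33]
[-13.5, 13.8, -5.1] [-0.08, -0.04, -8.33]
[-15.4, 11.7, -5.0] [-0.08, -0.04, -8.33]
[-16.9, 9.3, -5.0] [-0.08, -0.04, -8.33]
[-18.1, 6.8, -5.0] [-0.08, -0.04, -8.33]
[-18.9, 4.1, -5.0] [-0.08, -0.04, -8.33]
[-19.3, 1.3, -4.9] [-0.08, -0.04, -8.33]
[-19.3, -1.5, -4.9] [-0.08, -0.04, -8.33]
[-18.9, -4.2, -4.9] [-0.08, -0.04, -8.33]
[-18.1, -6.9, -4.9] [-0.08, -0.04, -8.33]
[-16.9, -9.5, -4.9] [-0.08, -0.04, -8.33]
```

View pics/s8b.png

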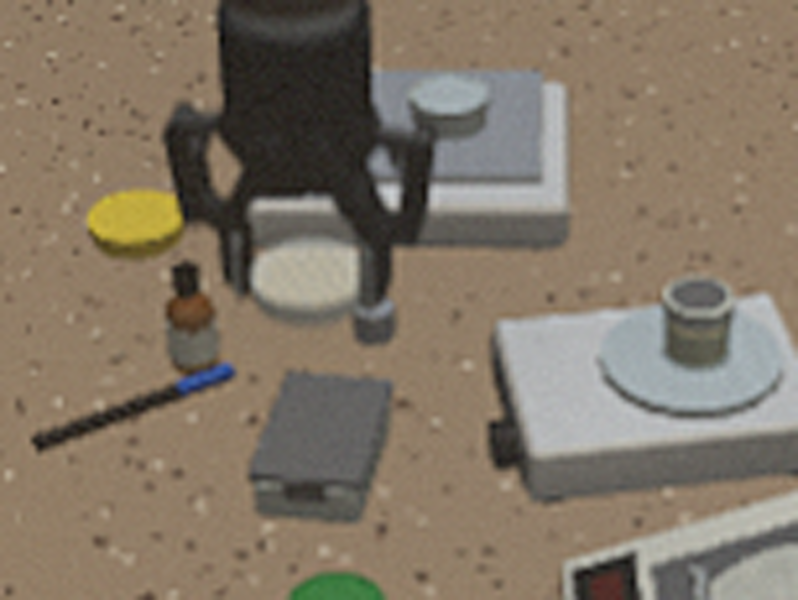

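>>> jog_arm(
  deltas=[
    [[-9,17,-5,0,0,-8.3,60],[-11.5,15.5,-5,0,0,-8.3,60],[-13.5,14,-5,0,0,-8.3,60],[-15.5,11.5,-5,0,0,-8.3,60],[-17,9.5,-5,0,0,-8.3,60]],
  ],
)

```text
clock: 19.5
eef_pos: [0.5026, 0.0298, 0.154]
tool_rot: [0.503, 0.864, -0.001, -0.003]
ft_force: [0.4, 0.1, -0.3]
grip_width: 0.0614
```

>>> jog_arm(
  deltas=[
    [[-18,7,-5,0,0,-8.3,60],[-19,4,-5,0,0,-8.3,60],[-19,1.5,-5,0,0,-8.3,60],[-19,-1.5,-5,0,0,-8.3,60],[-19,-4,-5,0,0,-8.3,60]],
  ],
)

```text
clock: 20.0
eef_pos: [0.58, -0.0336, 0.1802]
tool_rot: [0.152, 0.988, -0.0, -0.003]
ft_force: [0.3, -0.1, 0.6]
grip_width: 0.0617
```

```bash
cat > stage.py <<'E'
import numpy as np,sys
a=np.radians(20);y=np.radians(-3.5);O=np.array([612.2,-120.5,56.1])
ex=np.array([np.cos(a)*np.cos(y),np.cos(a)*np.sin(y),np.sin(a)]);n=np.array([-np.sin(a)*np.cos(y),-np.sin(a)*np.sin(y),np.cos(a)])
x,h=float(sys.argv[1]),float(sys.argv[2]); print(*np.round(O+x*ex+(h-1.1)*n,1))
E
P=$(python3 stage.py 42 50); echo $P; python3 plan.py $P 176.5 20 8; python3 -c "
from h import *
q=lambda x,y:(160+x/5.217-.4,110+y/5.217-.4)
print('tin',atz('side',q(450,97),.078)); B=np.array([atz('side',q(*c),.034)[:2] for c in((287,373),(392,380),(363,483),(250,473))]);print(B,B.mean(0))"
```

```text
634.9 -121.9 116.4
t 20.0 p [580.  -33.6 180.2] f [ 0.3 -0.1  0.6] w 61.7 j [-3. 25.  8. 74.  0. 14.]
[-9.9, -8.5, 7.9] [-0.31, -2.53, -1.73]
[-9.3, -8.8, 8.3] [-0.31, -2.53, -1.73]
[-8.6, -9.1, 8.6] [-0.31, -2.53, -1.73]
[-8.0, -9.4, 9.0] [-0.31, -2.53, -1.73]
[-7.3, -9.7, 9.3] [-0.31, -2.53, -1.73]
[-6.6, -9.9, 9.5] [-0.31, -2.53, -1.73]
[-5.9, -10.2, 9.7] [-0.31, -2.53, -1.73]
[-5.1, -10.4, 9.9] [-0.31, -2.53, -1.73]
tin [0.517634   0.37568055 0.078     ]
[[0.40878175 0.14446244]
 [0.46832913 0.13220723]
 [0.44891718 0.04116473]
 [0.38839519 0.0552455 ]] [0.42860581 0.09326998]
```

>>> jog_arm(
  deltas=[
    [[-10,-8.5,7,-0.3,-2.5,-1.7,60],[-9.5,-9,7,-0.3,-2.5,-1.7,60],[-9,-9,8,-0.3,-2.5,-1.7,60],[-8,-9.5,8,-0.3,-2.5,-1.7,60],[-7,-9.5,8,-0.3,-2.5,-1.7,60]],
  ],
)

```text
clock: 20.5
eef_pos: [0.6201, -0.0919, 0.1465]
tool_rot: [0.073, 0.991, -0.004, 0.113]
ft_force: [0.1, -0.3, -0.5]
grip_width: 0.0615
```

```bash
P=$(python3 stage.py 42 45); python3 plan.py $P 176.5 20 4
```

```text
t 20.5 p [620.1 -91.9 146.5] f [ 0.1 -0.3 -0.5] w 61.5 j [-9. 21. -4. 52.  1. -0.]
[-3.1, -6.9, 9.6] [-0.22, -1.75, -1.21]
[-2.7, -7.0, 9.6] [-0.22, -1.75, -1.21]
[-2.2, -7.1, 9.7] [-0.22, -1.75, -1.21]
[-1.8, -7.2, 9.7] [-0.22, -1.75, -1.21]
```

>>> jog_arm(
  deltas=[
    [[-3,-7,8,-0.2,-1.7,-1.2,60],[-3,-7,9,-0.2,-1.7,-1.2,60],[-2.5,-7,9,-0.2,-1.7,-1.2,60],[-2,-6,9,-0.2,-1.7,-1,60],[0,0,0,0,0,0,60]],
  ],
)

```text
clock: 21.0
eef_pos: [0.6341, -0.123, 0.1128]
tool_rot: [0.032, 0.985, -0.006, 0.172]
ft_force: [-0.4, -0.3, -0.8]
grip_width: 0.0616
```

```bash
P=$(python3 stage.py 42 15); python3 plan.py $P 176.5 20 4;  python3 - <<'E'
from h import *
from tiles import tiles
snap('side','s9');snap('top','tp9')
s='pics/s9.png';t='pics/tp9.png'
tiles('pics/t9.png',[(s,260,195),(t,270,130),(t,100,173),(t,190,137)])
E
```

```text
t 21.0 p [ 634.1 -123.   112.8] f [-0.4 -0.3 -0.8] w 61.6 j [-12.  21. -12.  37.   3.  -8.]
[-0.5, 0.3, 8.0] [-0.03, -0.04, -0.04]
[-0.5, 0.3, 8.0] [-0.03, -0.04, -0.04]
[-0.5, 0.3, 8.0] [-0.03, -0.04, -0.04]
[-0.5, 0.3, 8.0] [-0.03, -0.04, -0.04]
```

View pics/t9.png

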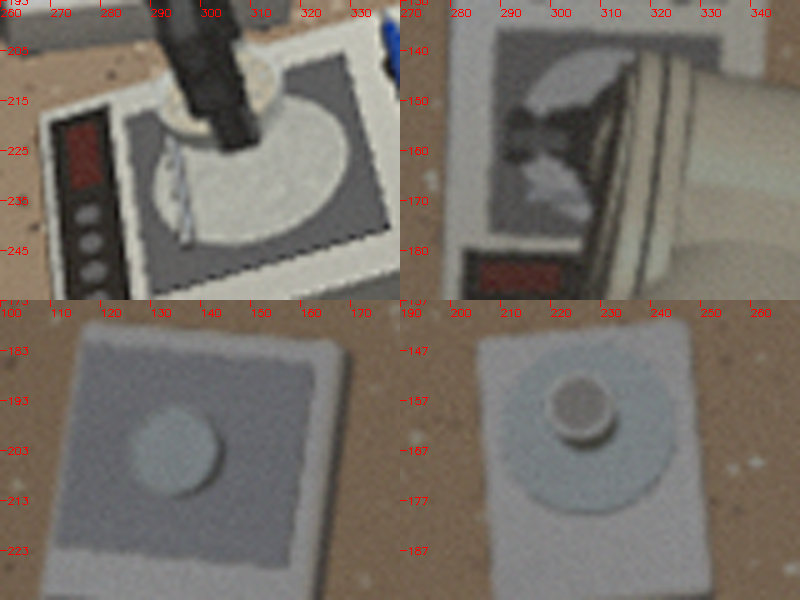

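>>> jog_arm(
  deltas=[
    [[-0.5,0.3,7,0,0,0,60],[-0.5,0.3,7,0,0,0,60],[-0.5,0.3,7,0,0,0,60],[-0.5,0.3,6,0,0,0,60],[0,0,0,0,0,0,60]],
  ],
)

```text
clock: 21.6
eef_pos: [0.6498, -0.1206, 0.09]
tool_rot: [0.03, 0.984, -0.006, 0.174]
ft_force: [-0.1, -0.0, -0.9]
grip_width: 0.0619
```

```bash
P=$(python3 stage.py 42 2); python3 plan.py $P 176.5 20 1;python3 -c "
from h import *
print(atz('top',(134.4,202.6),.078))"
```

```text
t 21.6 p [ 649.8 -120.6   90. ] f [-0.1 -0.  -0.9] w 61.9 j [-12.  24. -12.  34.   3.  -8.]
[4.9, -2.2, 18.1] [-0.06, 0.1, -0.04]
[0.5169873  0.38264316 0.078     ]
```

>>> jog_arm(
  deltas=[
    [[2,-0.8,4,0,0,0,60],[2,-0.8,4,0,0,0,60],[1,-0.4,4,0,0,0,60],[0.5,0,2,0,0,0,60],[0,0,0,0,0,0,60]],
  ],
)

```text
clock: 22.1
eef_pos: [0.649, -0.1227, 0.0732]
tool_rot: [0.03, 0.984, -0.006, 0.174]
ft_force: [-0.1, 0.2, -1.0]
grip_width: 0.0614
```

```bash
P=$(python3 stage.py 42 0); python3 plan.py $P 176.5 20 1
```

```text
t 22.1 p [ 649.  -122.7   73.2] f [-0.1  0.2 -1. ] w 61.4 j [-12.  25. -13.  32.   3.  -8.]
[-1.6, -0.0, 4.6] [-0.05, 0.04, -0.04]
```

>>> jog_arm(
  deltas=[
    [[0,0,1.5,0,0,0,60],[0,0,1.5,0,0,0,60],[0,0,1.5,0,0,0,60],[0,0,1.5,0,0,0,60]],
  ],
)

```text
clock: 22.5
eef_pos: [0.6507, -0.1229, 0.07]
tool_rot: [0.031, 0.984, -0.006, 0.174]
ft_force: [-11.0, 1.8, 15.5]
grip_width: 0.0613
```

```bash
P=$(python3 stage.py 33 0); python3 plan.py $P 176.5 20 1
```

```text
t 22.5 p [ 650.7 -122.9   70. ] f [-11.    1.8  15.5] w 61.3 j [-12.  25. -13.  32.   3.  -8.]
[8.0, 0.1, 0.9] [-0.06, 0.1, -0.05]
```

>>> jog_arm(
  deltas=[
    [[1,0,-0.8,0,0,0,60],[1.8,0,0,0,0,0,60],[1.8,0,0,0,0,0,60],[1.5,0,0,0,0,0,60],[0,0,0,0,0,0,60]],
  ],
)

```text
clock: 23.0
eef_pos: [0.6487, -0.1229, 0.0719]
tool_rot: [0.03, 0.983, -0.006, 0.179]
ft_force: [0.9, -0.6, -0.5]
grip_width: 0.062
```

```bash
P=$(python3 stage.py 33 0); python3 plan.py $P 176.5 20 1
```

```text
t 23.0 p [ 648.7 -122.9   71.9] f [ 0.9 -0.6 -0.5] w 62.0 j [-12.  25. -14.  31.   3.  -8.]
[6.8, 0.1, 3.3] [-0.08, 0.66, -0.0]
```

>>> jog_arm(
  deltas=[
    [[3,0,0.8,0,0.3,0,60],[3,0,0.8,0,0.3,0,60],[2,0,0.8,0,0,0,60],[0,0,0,0,0,0,60]],
  ],
)

```text
clock: 23.4
eef_pos: [0.6488, -0.1229, 0.0718]
tool_rot: [0.03, 0.983, -0.006, 0.181]
ft_force: [2.1, 0.3, 1.2]
grip_width: 0.0615
```

```bash
P=$(python3 stage.py 33 0); python3 plan.py $P 176.5 20 1
```

```text
t 23.4 p [ 648.8 -122.9   71.8] f [2.1 0.3 1.2] w 61.5 j [-12.  25. -14.  31.   3.  -8.]
[6.9, 0.2, 3.1] [-0.07, 0.88, 0.07]
```

Run:
```python
from h import *
snap('side','s10')
im=cv2.imread('pics/s10.png')[195:255,262:342]; cv2.imwrite('pics/s10b.png',cv2.resize(im,(800,600),interpolation=2))
```

```text
(no output)
```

View pics/s10b.png

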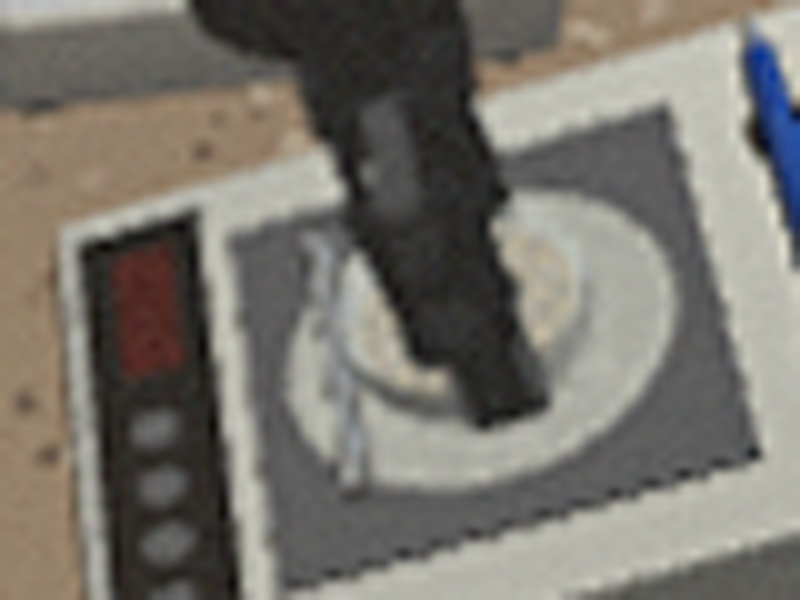

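>>> jog_arm(
  deltas=[
    [[0,0,1.5,0,0.8,0,60],[0.5,0,1.5,0,0.3,0,60],[0.5,0,1.5,0,0,0,60],[0,0,1.5,0,0,0,60]],
  ],
)

```text
clock: 23.85
eef_pos: [0.6494, -0.123, 0.0695]
tool_rot: [0.03, 0.985, -0.006, 0.171]
ft_force: [-6.4, 2.0, 14.0]
grip_width: 0.0614
```

```bash
P=$(python3 stage.py 40 0); python3 plan.py $P 176.5 20 1
```

```text
t 23.85 p [ 649.4 -123.    69.5] f [-6.4  2.  14. ] w 61.4 j [-12.  26. -13.  32.   3.  -8.]
[-0.4, 0.3, 1.0] [-0.07, -0.27, 0.07]
```

>>> jog_arm(
  deltas=[
    [[1,0,-0.4,0,0,0,60],[0,0,0,0,0,0,66],[0,0,0,0,0,0,72],[0,0,0,0,0,0,78],[0,0,-6,0,0,0,80]],
  ],
)

```text
clock: 24.35
eef_pos: [0.6405, -0.1223, 0.0699]
tool_rot: [0.03, 0.986, -0.005, 0.164]
ft_force: [1.0, -0.1, -0.8]
grip_width: 0.0798
```

>>> jog_arm(
  deltas=[
    [[0,0,-15,0,0,0,80],[0,0,-25,0,0,0,80],[10,10,-30,0,3,2,80],[10,15,-25,0,5,4,80],[10,20,-10,0,6,5,80]],
  ],
)

```text
clock: 24.85
eef_pos: [0.5757, -0.0727, 0.1623]
tool_rot: [0.131, 0.991, 0.014, 0.032]
ft_force: [1.6, -0.3, -0.6]
grip_width: 0.08
```

```bash
python3 plan.py 430 96 150 77 0 14 | head -3;  python3 - <<'E'
from h import *
from tiles import tiles
snap('side','s11');snap('top','tp11')
for n in('side','top'):
    for r in masks_of('plate',n)[:4]: ys,xs=np.nonzero(r['pixels']);print(n,round(r['conf'],2),np.round(r['at']),xs.min(),xs.max(),ys.min(),ys.max())
s='pics/s11.png';t='pics/tp11.png'
tiles('pics/t11.png',[(s,260,195),(t,270,130),(t,200,205),(s,180,160)])
E
```

```text
t 24.85 p [575.7 -72.7 162.3] f [ 1.6 -0.3 -0.6] w 80.0 j [-8. 22.  1. 66.  2.  7.]
[13.2, 8.9, 0.4] [0.3, 0.08, 6.28]
[14.1, 7.4, 0.4] [0.3, 0.08, 6.28]
side 0.87 [189. 286.] 171 198 271 295
side 0.8 [307. 228.] 296 320 215 237
side 0.79 [185. 151.] 177 195 147 158
top 0.65 [152. 278.] 139 159 265 286
```

View pics/t11.png

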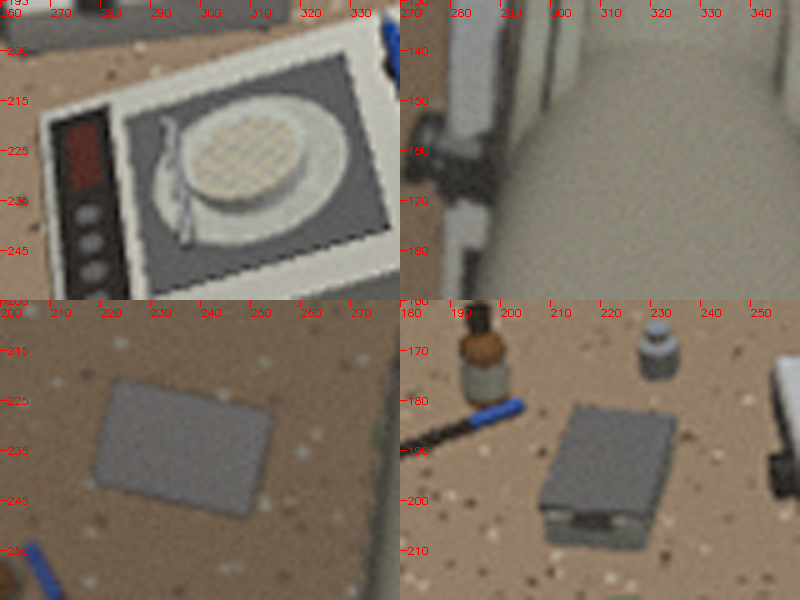

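Run:
```python
from h import *
a=np.radians(20);y=np.radians(-3.5);O=np.array([.6122,-.1205,.057])
ex=np.array([np.cos(a)*np.cos(y),np.cos(a)*np.sin(y),np.sin(a)]);n=np.array([-np.sin(a)*np.cos(y),-np.sin(a)*np.sin(y),np.cos(a)]);ey=np.cross(n,ex)
def st(uv,h):
    o,d=ray('side',uv); p=o+d*((O+n*h-o)@n)/(d@n)-O; return np.round([p@ex*1e3,p@ey*1e3],1)
q=lambda x,y:(260+x/5-.4,195+y/5-.4)
print('plate',st(q(244,156),.016),'L/R',st(q(182,165),.016),st(q(306,148),.016),'ledge',[st(q(*c),.009) for c in((165,118),(178,116),(183,243),(192,243))])
r=[r for r in masks_of('plate','side') if 290<r['at'][0]<320]
if r:
    p=np.argwhere(r[0]['pixels'])[:,::-1].astype(np.float32); print('mask',[st(c,.008) for c in p[[p[:,0].argmin(),p[:,0].argmax()]]],st(p.mean(0),.008))
B=np.array([atz('top',(200+x/5-.4,205+(yy-300)/5-.4),.034)[:2] for x,yy in((118,379),(271,411),(248,517),(93,483))]);print('box',B.mean(0),[round(np.degrees(np.arctan2(*(B[i]-B[j])[::-1])),1) for i,j in((0,1),(3,2),(0,3),(1,2))])
```

```text
plate [34.9 -7. ] L/R [ 3.7 -0.9] [ 65.4 -13.6] ledge [array([-3.1, 44.3]), array([ 3.8, 43. ]), array([ -2.4, -46.4]), array([  1.9, -48.1])]
mask [array([ 3.4, 20.6]), array([64.2,  6.8])] [33.3  1. ]
box [0.42745338 0.09609326] [np.float64(77.4), np.float64(77.0), np.float64(-13.5), np.float64(-12.9)]
```

```bash
python3 plan.py 427.5 96 110 76.9 0 14
```

```text
t 25.1 p [576.6 -72.9 157.9] f [-0.4  0.3 -0.2] w 80.2 j [-8. 22.  1. 65.  2.  7.]
[13.6, 8.9, 2.9] [0.3, 0.08, 6.31]
[14.4, 7.3, 2.9] [0.3, 0.08, 6.31]
[15.2, 5.7, 2.9] [0.3, 0.08, 6.31]
[15.7, 4.0, 2.9] [0.3, 0.08, 6.31]
[16.0, 2.3, 2.9] [0.3, 0.08, 6.31]
[16.2, 0.5, 2.9] [0.3, 0.08, 6.31]
[16.1, -1.2, 2.9] [0.3, 0.08, 6.31]
[15.9, -3.0, 3.0] [0.3, 0.08, 6.31]
[15.5, -4.7, 3.0] [0.3, 0.08, 6.31]
[14.9, -6.4, 3.1] [0.3, 0.08, 6.31]
[14.1, -7.9, 3.1] [0.3, 0.08, 6.31]
[13.1, -9.4, 3.2] [0.3, 0.08, 6.31]
[12.0, -10.8, 3.3] [0.3, 0.08, 6.31]
[10.7, -12.0, 3.3] [0.3, 0.08, 6.31]
```

>>> jog_arm(
  deltas=[
    [[13.5,9,2,0.3,0,6.3,80],[14.5,7.5,2,0.3,0,6.3,80],[15,5.5,2,0.3,0,6.3,80],[15.5,4,2,0.3,0,6.3,80],[16,2.5,2,0.3,0,6.3,80]],
  ],
)

```text
clock: 25.6
eef_pos: [0.518, -0.0159, 0.138]
tool_rot: [0.404, 0.914, 0.007, 0.024]
ft_force: [-0.5, 0.7, -0.2]
grip_width: 0.08
```

>>> jog_arm(
  deltas=[
    [[16,0.5,3,0.3,0,6.3,80],[16,-1,3,0.3,0,6.3,80],[16,-3,3,0.3,0,6.3,80],[15.5,-4.5,3,0.3,0,6.3,84],[15,-6.5,3,0.3,0,6.3,84]],
  ],
)

```text
clock: 26.1
eef_pos: [0.4585, 0.044, 0.1133]
tool_rot: [0.648, 0.762, -0.001, 0.015]
ft_force: [-0.0, 1.0, 0.3]
grip_width: 0.0837
```

```bash
python3 plan.py 427.5 96 90 76.9 0 4
```

```text
t 26.1 p [458.5  44.  113.3] f [-0.   1.   0.3] w 83.7 j [  6.  14. -18.  57.  -1.  87.]
[14.2, -5.6, 5.4] [0.3, 0.29, 5.59]
[13.6, -7.0, 5.5] [0.3, 0.29, 5.59]
[12.8, -8.2, 5.6] [0.3, 0.29, 5.59]
[11.9, -9.4, 5.7] [0.3, 0.29, 5.59]
```

>>> jog_arm(
  deltas=[
    [[14,-6,4,0.3,0.3,5.6,84],[13.5,-7,4,0.3,0.3,5.6,84],[13,-8,5,0.3,0.3,5.6,84],[9,-8,5,0.3,0.3,5,84],[0,0,0,0,0,0,84]],
  ],
)

```text
clock: 26.6
eef_pos: [0.4193, 0.091, 0.0875]
tool_rot: [0.785, 0.619, -0.003, -0.002]
ft_force: [-0.1, -0.2, 0.1]
grip_width: 0.0839
```

```bash
python3 plan.py 427.5 96 60 76.9 0 4
```

```text
t 26.6 p [419.3  91.   87.5] f [-0.1 -0.2  0.1] w 83.9 j [ 12.  13. -23.  54.   0. 116.]
[1.7, 1.7, 6.9] [-0.09, 0.04, -0.09]
[1.7, 1.7, 6.9] [-0.09, 0.04, -0.09]
[1.7, 1.7, 6.9] [-0.09, 0.04, -0.09]
[1.7, 1.7, 6.9] [-0.09, 0.04, -0.09]
```

>>> jog_arm(
  deltas=[
    [[2,2,7,0,0,0,84],[2,2,7,0,0,0,84],[2,2,7,0,0,0,84],[1,1,6,0,0,0,84],[0,0,0,0,0,0,84]],
  ],
)

```text
clock: 27.1
eef_pos: [0.4284, 0.0939, 0.0571]
tool_rot: [0.784, 0.62, -0.003, -0.001]
ft_force: [0.0, 0.7, 0.9]
grip_width: 0.084
```

```bash
python3 plan.py 427.5 96 40 76.9 0 3
```

```text
t 27.1 p [428.4  93.9  57.1] f [0.  0.7 0.9] w 84.0 j [ 12.  17. -24.  49.  -0. 116.]
[0.6, -0.4, 5.7] [-0.1, 0.07, -0.07]
[0.6, -0.4, 5.7] [-0.1, 0.07, -0.07]
[0.6, -0.5, 5.7] [-0.1, 0.07, -0.07]
```

>>> jog_arm(
  deltas=[
    [[0.6,-0.5,6,0,0,0,84],[0.6,-0.5,6,0,0,0,84],[0.6,-0.5,6,0,0,0,84],[0,0,5,0,0,0,84],[0,0,0,0,0,0,84]],
  ],
)

```text
clock: 27.6
eef_pos: [0.4274, 0.096, 0.032]
tool_rot: [0.784, 0.62, -0.003, -0.001]
ft_force: [0.4, 0.5, -0.6]
grip_width: 0.0836
```

```bash
python3 plan.py 427.5 96 9 76.9 0 4
```

```text
t 27.6 p [427.4  96.   32. ] f [ 0.4  0.5 -0.6] w 83.6 j [ 13.  19. -26.  45.  -0. 116.]
[0.0, 0.1, 5.7] [-0.08, 0.06, -0.05]
[0.0, 0.1, 5.7] [-0.08, 0.06, -0.05]
[0.0, 0.0, 5.7] [-0.08, 0.06, -0.05]
[0.0, 0.0, 5.7] [-0.08, 0.06, -0.05]
```

>>> jog_arm(
  deltas=[
    [[0,0,6,0,0,0,84],[0,0,6,0,0,0,84],[0,0,6,0,0,0,84],[0,0,4,0,0,0,84],[0,0,0,0,0,0,84]],
  ],
)

```text
clock: 28.1
eef_pos: [0.4274, 0.096, 0.0082]
tool_rot: [0.784, 0.621, -0.003, -0.001]
ft_force: [0.2, -0.1, 1.0]
grip_width: 0.0845
```

>>> jog_arm(
  deltas=[
    [[0,0,0,0,0,0,75],[0,0,0,0,0,0,68],[0,0,0,0,0,0,60],[0,0,0,0,0,0,58],[0,0,0,0,0,0,58]],
  ],
)

```text
clock: 28.6
eef_pos: [0.4278, 0.096, 0.0087]
tool_rot: [0.784, 0.621, -0.003, -0.001]
ft_force: [-0.7, -0.6, -2.1]
grip_width: 0.0628
```

>>> jog_arm(
  deltas=[
    [[0,0,-6,0,0,0,58],[0,0,-10,0,0,0,58],[0,0,-18,0,0,0,58],[0,0,-25,0,0,0,58],[0,0,-25,0,0,0,58]],
  ],
)

```text
clock: 29.1
eef_pos: [0.4242, 0.0953, 0.0938]
tool_rot: [0.784, 0.621, -0.007, -0.003]
ft_force: [0.4, -0.4, -2.6]
grip_width: 0.0627
```

```bash
python3 plan.py 430 -340 120 92.3 0 14
```

```text
t 29.1 p [424.2  95.3  93.8] f [ 0.4 -0.4 -2.6] w 62.7 j [ 13.  14. -22.  55.  -0. 116.]
[-30.2, 7.5, -1.7] [-0.06, 0.02, -1.11]
[-30.3, 6.9, -1.7] [-0.06, 0.02, -1.11]
[-30.5, 6.4, -1.7] [-0.06, 0.02, -1.11]
[-30.6, 5.8, -1.7] [-0.06, 0.02, -1.11]
[-30.7, 5.2, -1.8] [-0.06, 0.02, -1.11]
[-30.8, 4.6, -1.8] [-0.06, 0.02, -1.11]
[-30.8, 4.0, -1.8] [-0.06, 0.02, -1.11]
[-30.9, 3.4, -1.8] [-0.06, 0.02, -1.11]
[-31.0, 2.8, -1.8] [-0.06, 0.02, -1.11]
[-31.0, 2.2, -1.8] [-0.06, 0.02, -1.11]
[-31.1, 1.6, -1.8] [-0.06, 0.02, -1.11]
[-31.1, 1.0, -1.8] [-0.06, 0.02, -1.11]
[-31.1, 0.4, -1.8] [-0.06, 0.02, -1.11]
[-31.1, -0.2, -1.9] [-0.06, 0.02, -1.11]
```

>>> jog_arm(
  deltas=[
    [[-20,5,-14,0,0,-1.1,58],[-30,7,-14,0,0,-1.1,58],[-31,6.5,-8,0,0,-1.1,58],[-31,6,-4,0,0,-1.1,58],[-31,5,0,0,0,-1.1,58]],
  ],
)

```text
clock: 29.6
eef_pos: [0.4312, -0.0514, 0.1448]
tool_rot: [0.749, 0.662, -0.001, 0.001]
ft_force: [-0.2, 0.0, -1.4]
grip_width: 0.0627
```

>>> jog_arm(
  deltas=[
    [[-33,5,0,0,0,-1.1,58],[-33,4,0,0,0,-1.1,58],[-33,3.5,0,0,0,-1.1,58],[-33,3,0,0,0,-1.1,58],[-33,2,0,0,0,-1.1,58]],
  ],
)

```text
clock: 30.1
eef_pos: [0.4344, -0.2239, 0.1506]
tool_rot: [0.715, 0.699, 0.0, 0.003]
ft_force: [1.4, -0.1, -1.5]
grip_width: 0.0627
```

```bash
python3 plan.py 483.5 -387.5 110 92.3 0 8
```

```text
t 30.1 p [ 434.4 -223.9  150.6] f [ 1.4 -0.1 -1.5] w 62.7 j [-27.  15. -10.  64.  -0.  64.]
[-20.3, 6.6, 5.2] [0.04, 0.03, -0.44]
[-20.3, 6.4, 5.2] [0.04, 0.03, -0.44]
[-20.4, 6.2, 5.2] [0.04, 0.03, -0.44]
[-20.4, 6.1, 5.1] [0.04, 0.03, -0.44]
[-20.5, 5.9, 5.1] [0.04, 0.03, -0.44]
[-20.5, 5.8, 5.1] [0.04, 0.03, -0.44]
[-20.6, 5.6, 5.1] [0.04, 0.03, -0.44]
[-20.6, 5.5, 5.1] [0.04, 0.03, -0.44]
```

>>> jog_arm(
  deltas=[
    [[-25,8,2,0,0,-0.5,58],[-25,8,2,0,0,-0.5,58],[-25,8,3,0,0,-0.5,58],[-25,7.5,3,0,0,-0.5,58],[-25,7.5,3,0,0,-0.5,58]],
  ],
)

```text
clock: 30.6
eef_pos: [0.4717, -0.356, 0.1427]
tool_rot: [0.7, 0.714, 0.001, 0.004]
ft_force: [1.2, -0.5, -1.4]
grip_width: 0.063
```

```bash
python3 plan.py 483.5 -387.5 90 92.3 0 4
```

```text
t 30.6 p [ 471.7 -356.   142.7] f [ 1.2 -0.5 -1.4] w 63.0 j [-37.  26.   5.  68.  -0.  52.]
[-7.9, 2.7, 13.2] [0.1, 0.08, -0.29]
[-7.9, 2.7, 13.2] [0.1, 0.08, -0.29]
[-7.9, 2.7, 13.2] [0.1, 0.08, -0.29]
[-8.0, 2.7, 13.2] [0.1, 0.08, -0.29]
```

>>> jog_arm(
  deltas=[
    [[-7,2.5,8,0.1,0,-0.3,58],[-7,2.5,10,0.1,0,-0.3,58],[-6,2.5,10,0.1,0,-0.3,58],[-4,2,8,0,0,-0.3,58],[0,0,0,0,0,0,58]],
  ],
)

```text
clock: 31.1
eef_pos: [0.4817, -0.3814, 0.1041]
tool_rot: [0.693, 0.721, -0.001, 0.001]
ft_force: [0.2, 0.0, -2.1]
grip_width: 0.0629
```

```bash
python3 plan.py 483.5 -387.5 60 92.3 0 5
```

```text
t 31.1 p [ 481.7 -381.4  104.1] f [ 0.2  0.  -2.1] w 62.9 j [-38.  31.   7.  65.  -0.  49.]
[-1.2, 0.3, 8.8] [-0.0, 0.04, 0.01]
[-1.2, 0.3, 8.8] [-0.0, 0.04, 0.01]
[-1.2, 0.3, 8.8] [-0.0, 0.04, 0.01]
[-1.2, 0.3, 8.8] [-0.0, 0.04, 0.01]
[-1.2, 0.3, 8.8] [-0.0, 0.04, 0.01]
```

>>> jog_arm(
  deltas=[
    [[-2,0.2,8,0,0,0,58],[-2,0.2,8,0,0,0,58],[-2,0,8,0,0,0,58],[-1,0,8,0,0,0,58],[0,0,6,0,0,0,58]],
  ],
)

```text
clock: 31.6
eef_pos: [0.4828, -0.3874, 0.0641]
tool_rot: [0.692, 0.722, -0.001, 0.002]
ft_force: [-0.3, 0.2, -1.6]
grip_width: 0.0627
```

```bash
python3 plan.py 483.5 -387.5 25 92.3 0 5
python3 - <<'E'
from h import *
from tiles import tiles
snap('side','s12');snap('top','tp12')
s='pics/s12.png';t='pics/tp12.png'
tiles('pics/t12.png',[(s,225,300),(t,360,173),(s,225,324),(t,345,160)])
E
```

```text
t 31.6 p [ 482.8 -387.4   64.1] f [-0.3  0.2 -1.6] w 62.7 j [-39.  33.   4.  61.  -0.  49.]
[0.0, 0.1, 7.8] [0.0, 0.04, 0.03]
[0.0, 0.1, 7.8] [0.0, 0.04, 0.03]
[-0.0, 0.1, 7.8] [0.0, 0.04, 0.03]
[-0.0, 0.1, 7.8] [0.0, 0.04, 0.03]
[-0.0, 0.1, 7.8] [0.0, 0.04, 0.03]
```

View pics/t12.png

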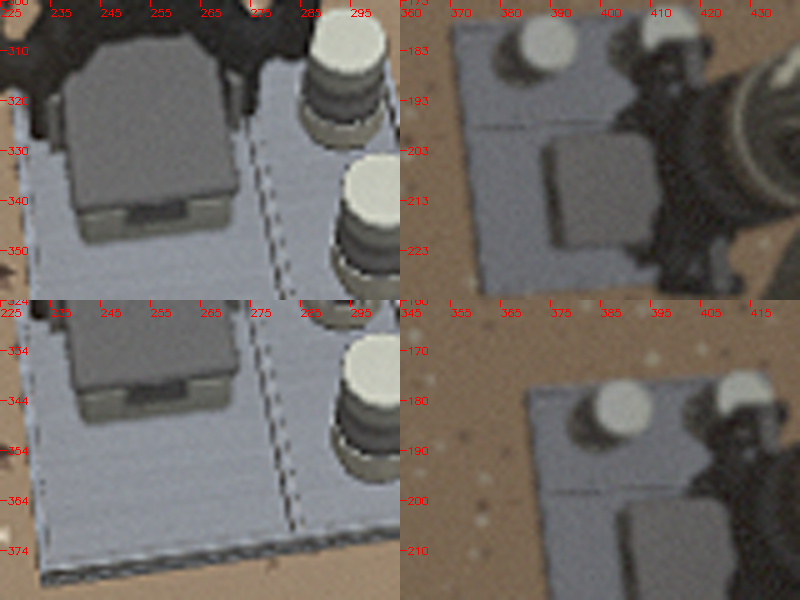

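>>> jog_arm(
  deltas=[
    [[0,0,7,0,0,0,58],[0,0,7,0,0,0,58],[0,0,7,0,0,0,58],[0,0,6,0,0,0,58],[0,0,0,0,0,0,58]],
  ],
)

```text
clock: 32.2
eef_pos: [0.4826, -0.3872, 0.0348]
tool_rot: [0.692, 0.722, -0.001, 0.001]
ft_force: [0.5, 1.4, -2.8]
grip_width: 0.0629
```

```bash
python3 plan.py 483.5 -387.5 14 92.3 0 5
```

```text
t 32.2 p [ 482.6 -387.2   34.8] f [ 0.5  1.4 -2.8] w 62.9 j [-39.  35.   3.  57.  -0.  49.]
[-0.1, 0.2, 4.2] [-0.0, 0.04, 0.03]
[-0.1, 0.2, 4.2] [-0.0, 0.04, 0.03]
[-0.1, 0.2, 4.2] [-0.0, 0.04, 0.03]
[-0.1, 0.2, 4.2] [-0.0, 0.04, 0.03]
[-0.1, 0.2, 4.2] [-0.0, 0.04, 0.03]
```

>>> jog_arm(
  deltas=[
    [[0,0.2,4,0,0,0,58],[0,0.2,5,0,0,0,58],[0,0.2,5,0,0,0,58],[0,0,3,0,0,0,58],[0,0,0,0,0,0,58]],
  ],
)

```text
clock: 32.7
eef_pos: [0.4835, -0.3874, 0.0165]
tool_rot: [0.692, 0.722, -0.001, 0.001]
ft_force: [-0.4, 0.3, -1.8]
grip_width: 0.0626
```

>>> jog_arm(
  deltas=[
    [[0,0,1.5,0,0,0,58],[0,0,1.5,0,0,0,58],[0,0,1.5,0,0,0,58]],
  ],
)

```text
clock: 33.0
eef_pos: [0.4839, -0.3877, 0.0127]
tool_rot: [0.692, 0.722, -0.001, 0.002]
ft_force: [-2.3, 1.9, 9.6]
grip_width: 0.063
```

Seated on the tray floor; release slowly and rise.

>>> jog_arm(
  deltas=[
    [[0,0,-0.3,0,0,0,66],[0,0,0,0,0,0,70],[0,0,0,0,0,0,74],[0,0,-6,0,0,0,74],[0,0,-15,0,0,0,76]],
  ],
)

```text
clock: 33.5
eef_pos: [0.4835, -0.3873, 0.034]
tool_rot: [0.692, 0.722, -0.001, 0.001]
ft_force: [-0.6, 0.5, -0.9]
grip_width: 0.0756
```

>>> jog_arm(
  deltas=[
    [[0,0,-25,0,0,0,76],[0,0,-35,0,0,0,76],[0,0,-40,0,0,0,76],[0,-30,-20,0,0,0,76],[0,-40,0,0,0,0,76]],
  ],
)

```text
clock: 34.0
eef_pos: [0.4172, -0.3907, 0.1619]
tool_rot: [0.69, 0.724, -0.001, 0.005]
ft_force: [-0.2, -0.3, 0.5]
grip_width: 0.0758
```

>>> jog_arm(
  deltas=[
    [[0,-40,0,0,0,0,76],[0,-40,0,0,0,0,76],[0,-20,0,0,0,0,76],[0,0,0,0,0,0,76]],
  ],
)

```text
clock: 34.4
eef_pos: [0.3114, -0.3964, 0.1661]
tool_rot: [0.691, 0.723, -0.002, 0.008]
ft_force: [1.4, -0.2, 0.6]
grip_width: 0.0759
```

Run:
```python
from h import *
from tiles import tiles
snap('side','s13');snap('top','tp13')
for n in('side','top'):
  for t in('box','bottle_a','jar','tin','plate'):
    print(n,t,[(round(r['conf'],2),np.round(r['at'],1).tolist()) for r in masks_of(t,n)[:4]])
s='pics/s13.png';t='pics/tp13.png'
tiles('pics/t13.png',[(s,230,305),(t,360,173),(s,260,195),(t,270,130)])
print(get_obs()['eef_pos'],get_obs()['clock'])
```

```text
side box [(0.56, [254.5, 342.0])]
side bottle_a [(0.83, [293.9, 314.8]), (0.72, [297.7, 343.5])]
side jar [(0.72, [294.9, 169.8]), (0.45, [272.4, 351.1])]
side tin [(0.65, [247.6, 123.5]), (0.57, [221.1, 227.0]), (0.43, [291.2, 180.0])]
side plate [(0.96, [306.8, 225.8]), (0.71, [186.1, 152.0]), (0.51, [273.4, 351.9]), (0.5, [196.8, 287.5])]
top box [(0.8, [397.5, 214.0])]
top bottle_a [(0.54, [411.6, 178.3]), (0.49, [387.8, 178.6])]
top jar [(0.49, [226.2, 160.2])]
top tin [(0.66, [282.0, 233.0]), (0.49, [135.9, 202.2])]
top plate [(0.79, [311.5, 157.9]), (0.54, [150.6, 276.3])]
[ 0.31413356 -0.39620445  0.16492393] 35.0
```

View pics/t13.png

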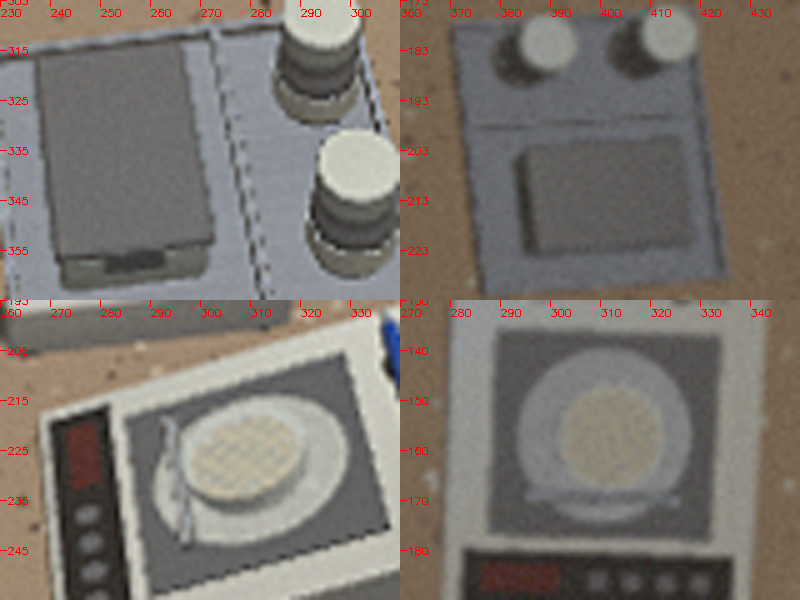

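Run:
```python
from h import *
B=np.array([atz('top',(360+(x-400)/5-.4,173+y/5-.4),.038)[:2] for x,y in((525,143),(685,137),(693,240),(530,253))])
T=np.array([.4835,-.3875]);c,s=np.cos(np.radians(2.3)),np.sin(np.radians(2.3));d=B.mean(0)-T
print('box in tray',[c*d[0]+s*d[1],-s*d[0]+c*d[1]],[round(np.degrees(np.arctan2(*(B[i]-B[j])[::-1])),1) for i,j in((0,1),(3,2),(0,3),(1,2))])
job_done()
```

```text
box in tray [np.float64(0.0014568738857453122), np.float64(0.0008703704360369859)] [np.float64(91.1), np.float64(93.2), np.float64(-1.4), np.float64(-0.4)]
the job is handed in; nothing more can be done
```

I took the stack apart and set all four vessels at their stations, lid up, then handed the job in at about 35 s of the 128 s allowed. The hand-in reports no verdict, so these are my own camera checks:

| Vessel | Where it ended up | Allowed |
|---|---|---|
| Jar | about 2 mm from the stirrer plate's centre, upright | 12 mm |
| Tin | about 2–3 mm from the pan's centre (top camera) | 15 mm |
| Contact plate | flat on the stage, measured against the ledge to within the ±3 mm accuracy, about 5 mm off its middle | 6 mm short, 15 mm off middle |
| Box | about 2 mm from the front bay's centre, about 2° off square | 15 mm, 0.2 rad |

In the last pictures the two bottles were standing in the tray's rear bay where they were. The gripper was well clear of everything.

- **Hard contact:** on the first approach to the contact plate I went down too fast. The tool drifted about 5 mm and a fingertip, as far as I could tell, pressed on the plate's rim with a wrist force of about 58 N. I backed off, the plate had not moved, and I picked it up on a slower second try.
- **Disagreement:** the side camera put the tin about 9 mm from the pan's centre, against 2–3 mm from the top camera. I trusted the top one, and both are within the limit.

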